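# Reload the microscope's cassette feed rail

## Robot

A 6-joint arm with a two-finger parallel gripper is mounted at the origin on the work surface. World frame = base frame: x ahead of the robot, y to its left, z up, the work surface at z = 0. Lengths are in mm, angles in rad, forces in N, time in s.
With the tool pointing down it reaches from about 350 to 775 mm from the base axis. Payload 7.3 kg.
Tool frame: the origin (TCP) lies on the centre line of the jaws, within the pads' length; the fingertips stand 17 mm ahead of it and the grasp point (between the pads) lies 2 mm behind it; z points along the fingers, y is the line along which they close (so a half turn about z gives the same grasp; the last joint's range is limited). The gripper opens to 92 mm and grips with 3 to 60 N. Pads are 19 mm wide; open, the fingers measure 130 mm over their backs; the gripper's body (75 mm by 190 mm) begins 47 mm behind the grasp point.
Start: joints at [-0.146, 0.342, 1.524, -0, 1.275, -0.146], TCP at [525.017, 0.02, 243.741] pointing down, gripper open.
Joint ranges: [-2.53, 2.53], [-0.77, 2.02], [0.04, 2.7], [-1, 4.14], [0.28, 2.66], [-3.11, 3.11]. Speed limits (rad/s): [2.57, 2.57, 3.14, 3.14, 3.14, 3.14].

## Interface

Orientations are given as [roll, pitch, yaw] about the fixed x, y, z axes, in that order (R = Rz(yaw) Ry(pitch) Rx(roll)).
In Python, from plant import bot gives the robot as it stands. The module is installed in compiled form; this text tells all that it offers.
- The arm moves only by the shell command python3 -m pendant 'ROWS'. ROWS is JSON, a list of rows, each a list of 3 entries, a list of its own where there are three numbers: the shift along the world's x, y, z as a fraction of full scale, then the turn, a rotation vector about the world's x, y, z as a fraction of full scale, then the opening, from -1 (shut) to 1 (fully open), so that 0 is half open. In form: [[[tx, ty, tz], [rx, ry, rz], claw], ...]. A call has exactly 10 rows; each row shifts and turns the commanded pose from where the row before left it; what a row does not reach is not made up. Full scale, the value 1, is 30 mm for a shift and 0.12 rad for a turn. A row lasts 1/12 s, in which the tool goes at most 41.7 mm and 7.16 degrees, less where a joint would pass 70% of its speed; a pose out of reach is approached as far as the arm can. A call with a number of a shift or a turn outside -1 to 1 is refused whole. A call with a gripper value outside its range is refused whole. The fingers move at their own pace and stop on an object; the grip force is fixed at half the most. Time passes only in rows, so rows that do not move let the fingers close, or fill a call up. It gives the time, the measured TCP pose, the force, the opening and the grip force at its end, in the units of the state.
- bot.get_obs(): the state, without advancing time (a new reading comes with each control period).
- bot.capture(name): name is "scene" or "side" or "wrist"; returns the picture (420x560x3 uint8, blue, green, red); there is no depth.
- bot.camera_params(name): a dict with "fovy" (degrees; the focal length in pixels is half the picture's height over the tangent of half this angle, whatever the lens; pixels are square), "cx", "cy" (the principal point, pixels), "distortion" ([k1, k2, p1, p2, k3] as OpenCV has them; the pictures are not rectified), "camera_from_world" (4x4, takes a point from world to camera coordinates). Camera axes: x right, y down, z forward; pixel columns grow to the right and rows downward; lengths in mm; the calibration is good to about 2 mm. A picture is of the moment at which its call begins: read the wrist's pose just before it. camera_params takes no time and is no camera call; for the wrist camera it gives the pose at the moment of the call.
- bot.close_job(): hands the job in; it is judged then, once.
The state is a dict: "time": time; "joint_positions": joint angles; "dq": joint speeds; "tau": joint torques, N m; "tool_pos": TCP position; "tcp_rot": TCP orientation; "contact_force": force on the tool from outside, world axes, zero at the start; "moment": the same for the moment, N m; "grip_width": finger opening in mm; "finger_force": force on a finger pad.
Only numpy, scipy, OpenCV 4.12 (cv2) and the standard library are available. Lean on these libraries where they do the work, as an engineer would, in place of code of your own. Each camera call takes 0.05 s, during which the arm holds its last target. There are 200 camera calls.

## Task

First unhook the finished orange cassette from the microscope's feed rail and stand it upright in the white storage tray. Then hang every blue cassette on the rail, its hook lifted over the anti-jump lip and seated down in the trough behind it, and lower the tray's clear dust cover fully closed over the orange cassette. Last of all press the green start button fully down, and leave the bottle, the jar and the slide box where they stand.

Things in the scene. Friction and masses are not known exactly. Their poses are not given: they have to be found in the camera images.
- rail: Fixed aluminium feed rail; origin on the table under its lip's middle, z up, y along it, x from the robot's side to the back. Lip: top of an upright front plate 5 mm thick (x +-2.5 mm), 50 to 126 mm high, y +-170 mm. Behind it a trough, floor 110 mm high, open x 2.5 to 20, y +-164 mm, then a rear wall and end caps to 120 and 126 mm. White drive housing 100 mm high at the +y end.
- rail_seat (a point): Where the mid point of a cassette hung at the rail's middle belongs (rail x -26 mm, 113 mm high; other places lie along the rail's y): block on the robot's side, x axis along the rail's x, toe on the trough floor, base 54 mm above the table, 3.5 mm play each way in x. Let go, it leans back on the front plate, tilting up to 0.13 rad.
- start_top (a point): Centre of the top of the green start button (30 mm across) on the drive housing; pressed straight down.
- start (a joint): Start button travel, m: 0 up, 0.006 fully down (about 5 N); springs back.
- tray: White storage base, fixed: a shallow tray 150 (x) x 160 (y) x 25 mm with 5 mm walls and floor (inner floor 140 x 150 mm); origin under its centre, z up. The clear cover is hinged on its +x rim.
- cover (a joint): Clear dust cover's hinge angle, rad: 0 closed on the tray, positive opening upward and back (up to 1.7). Stiff hinge: the cover stays where it is left; moving it takes 2 to 5 N at the handle. A bottomless acrylic box 150 (x) x 160 (y) x 115 mm high, 3 mm walls.
- cover_hinge (a point): Middle of the cover's hinge axis, at the middle of the tray's far (+x) top edge, 25.5 mm above the table; turns with the cover; at angle 0 its axes are the tray's. The hinge axis is y: opening lifts the front.
- cover_handle (a point): Middle of the cover's handle, a round black bar 10 mm thick and 90 mm long along the cover's y, standing 40 mm off the front wall; in the cover's frame at x = -190, z = +95 mm from the hinge. It can be pinched from above at every angle, the bar turning between the fingers.
- done_mid (a point): Orange cassette, finished, on the rail at the start. 118 mm tall, about 0.2 kg. Own axes: z up, x to its hook. Flat foot x -32 to 20, y +-32, 8 mm thick; block 40 (x) x 48 (y) mm up to 52; neck 14 x 24 mm up to 74; bridge 74 to 80 mm high, x -7 to 38; on it a grip tab 12 (x) x 20 (y) mm, 80 to 118 high, at x = y = 0: pinch it across x. Point: on the tab's axis, 59 mm above the base.
- done_toe (a point): Its hook toe hangs from the bridge's +x end: x 32 to 38 mm from the tab's axis, 24 mm wide (y), 74 down to 56 mm above the base. Point: centre of the toe's underside (x 35, 56 mm above the base); same axes.
- wait_a_mid (a point): Blue cassette standing on the table (may be absent). 118 mm tall, about 0.2 kg. Own axes: z up, x to its hook. Flat foot x -32 to 20, y +-32, 8 mm thick; block 40 (x) x 48 (y) mm up to 52; neck 14 x 24 mm up to 74; bridge 74 to 80 mm high, x -7 to 38; on it a grip tab 12 (x) x 20 (y) mm, 80 to 118 high, at x = y = 0: pinch it across x. Point: on the tab's axis, 59 mm above the base.
- wait_a_toe (a point): Its hook toe hangs from the bridge's +x end: x 32 to 38 mm from the tab's axis, 24 mm wide (y), 74 down to 56 mm above the base. Point: centre of the toe's underside (x 35, 56 mm above the base); same axes.
- wait_b_mid (a point): Blue cassette standing on the table (may be absent). 118 mm tall, about 0.2 kg. Own axes: z up, x to its hook. Flat foot x -32 to 20, y +-32, 8 mm thick; block 40 (x) x 48 (y) mm up to 52; neck 14 x 24 mm up to 74; bridge 74 to 80 mm high, x -7 to 38; on it a grip tab 12 (x) x 20 (y) mm, 80 to 118 high, at x = y = 0: pinch it across x. Point: on the tab's axis, 59 mm above the base.
- wait_b_toe (a point): Its hook toe hangs from the bridge's +x end: x 32 to 38 mm from the tab's axis, 24 mm wide (y), 74 down to 56 mm above the base. Point: centre of the toe's underside (x 35, 56 mm above the base); same axes.
- wait_c_mid (a point): Blue cassette standing on the table (may be absent). 118 mm tall, about 0.2 kg. Own axes: z up, x to its hook. Flat foot x -32 to 20, y +-32, 8 mm thick; block 40 (x) x 48 (y) mm up to 52; neck 14 x 24 mm up to 74; bridge 74 to 80 mm high, x -7 to 38; on it a grip tab 12 (x) x 20 (y) mm, 80 to 118 high, at x = y = 0: pinch it across x. Point: on the tab's axis, 59 mm above the base.
- wait_c_toe (a point): Its hook toe hangs from the bridge's +x end: x 32 to 38 mm from the tab's axis, 24 mm wide (y), 74 down to 56 mm above the base. Point: centre of the toe's underside (x 35, 56 mm above the base); same axes.
- wait_d_mid (a point): Blue cassette standing on the table (may be absent). 118 mm tall, about 0.2 kg. Own axes: z up, x to its hook. Flat foot x -32 to 20, y +-32, 8 mm thick; block 40 (x) x 48 (y) mm up to 52; neck 14 x 24 mm up to 74; bridge 74 to 80 mm high, x -7 to 38; on it a grip tab 12 (x) x 20 (y) mm, 80 to 118 high, at x = y = 0: pinch it across x. Point: on the tab's axis, 59 mm above the base.
- wait_d_toe (a point): Its hook toe hangs from the bridge's +x end: x 32 to 38 mm from the tab's axis, 24 mm wide (y), 74 down to 56 mm above the base. Point: centre of the toe's underside (x 35, 56 mm above the base); same axes.
- oil: Small amber bottle, 28 mm across, 70 mm tall; origin under its centre. Bystander.
- slidebox: Flat green slide box 50 x 85 x 30 mm; origin under its centre. Bystander.
- jar: Glass jar 56 mm across, 60 mm tall; origin under its centre. Bystander.

How it is judged:
By the outcome, as a careful person would: the job done as asked, in the order asked, and still so for the second after the job is handed in, with the robot touching nothing.
Of wait_a, wait_b, wait_c, wait_d only 3 to 4 are there at a start; the rules pass over those that are not, and their reading is None.
At some moment in a run one of wait_a, wait_b, wait_c, wait_d may be knocked a few centimetres aside while the robot is not near it.
It also fails if it takes over 210 s, if anything falls off the work surface, if the arm or the gripper's body presses on something with over 40 N, if the wrist force passes 120 N, or if a joint passes its speed limit or range.

## Working session

There is one attempt and no reset: what is moved stays moved. The work goes in short steps, Python scripts to look and compute and a shell command to move; the robot and the scene stay as the last step left them, time stands still between calls to the robot, and variables do not carry over. Pictures are saved under pics/ and viewed, at most 15 in all, crops included, and the job is handed in when it is done.

```bash
mkdir -p pics
cat > h.py <<'E'
import numpy as np, cv2
from plant import bot
def cam(n):
    p=bot.camera_params(n); f=210/np.tan(np.radians(p["fovy"])/2)
    K=np.array([[f,0,p["cx"]],[0,f,p["cy"]],[0,0,1]]); return K,np.array(p["distortion"],float),np.array(p["camera_from_world"])
def ray(c,uv):
    K,d,T=c; n=cv2.undistortPoints(np.array([[uv]],float),K,d)[0,0]
    R=T[:3,:3]; return -R.T@T[:3,3], R.T@np.array([n[0],n[1],1])
def onz(c,uv,z):
    o,r=ray(c,uv); return o+r*(z-o[2])/r[2]
def proj(c,P):
    K,d,T=c; return cv2.projectPoints(np.array(P,float).reshape(-1,1,3),cv2.Rodrigues(T[:3,:3])[0],T[:3,3],K,d)[0].reshape(-1,2)
def tri(c1,u1,c2,u2):
    o1,r1=ray(c1,u1);o2,r2=ray(c2,u2)
    s=np.linalg.lstsq(np.c_[r1,-r2],o2-o1,rcond=None)[0]
    a,b=o1+s[0]*r1,o2+s[1]*r2; return (a+b)/2,np.linalg.norm(a-b)
def blobs(img,lo,hi,amin=40):
    m=cv2.inRange(cv2.cvtColor(img,cv2.COLOR_BGR2HSV),np.array(lo),np.array(hi))
    n,l,s,c=cv2.connectedComponentsWithStats(m); return m,[(s[i].tolist(),c[i].round(1).tolist()) for i in range(1,n) if s[i][4]>amin]
E
python3 - <<'E'
from h import *
for n in("scene","side","wrist"):
    c=cam(n); im=bot.capture(n); cv2.imwrite(f"pics/{n}0.png",im)
    print(n,c[0][0,0],c[1],"pos",ray(c,(280,210))[0].round(),ray(c,(280,210))[1].round(2))
    for nm,lo,hi in(("blue",(95,100,40),(125,255,255)),("orange",(5,130,80),(18,255,255)),("green",(40,80,40),(85,255,255))):
        print(nm,blobs(im,lo,hi)[1])
print(bot.get_obs())
E
```

```text
scene 538.0257132645592 [-0.17081365  0.          0.          0.          0.        ] pos [1496. -306. 1095.] [-0.67  0.2  -0.71]
blue [([487, 98, 41, 26, 460], [506.0, 111.6]), ([529, 149, 31, 38, 647], [548.6, 164.4]), ([232, 180, 6, 11, 59], [234.8, 184.8]), ([272, 180, 6, 11, 51], [274.5, 184.6]), ([196, 187, 7, 11, 58], [199.0, 191.8]), ([228, 194, 18, 21, 197], [236.2, 206.9]), ([266, 195, 18, 20, 194], [274.7, 207.1]), ([193, 200, 18, 22, 161], [200.6, 212.5]), ([149, 203, 8, 11, 71], [152.5, 207.8]), ([148, 217, 19, 21, 207], [159.6, 229.8])]
orange [([458, 43, 40, 17, 427], [477.7, 51.3]), ([0, 90, 9, 17, 110], [3.1, 97.3]), ([207, 215, 9, 15, 104], [211.4, 221.6])]
green [([333, 221, 13, 11, 112], [339.1, 225.8]), ([259, 289, 36, 24, 736], [276.2, 300.6])]
side 515.372128177633 [0.01273339 0.         0.         0.         0.        ] pos [147. 939. 880.] [ 0.31 -0.73 -0.61]
blue [([402, 70, 31, 8, 143], [417.4, 73.3]), ([350, 147, 7, 14, 76], [352.9, 153.1]), ([342, 164, 19, 22, 279], [351.1, 174.3]), ([326, 188, 32, 45, 697], [341.2, 209.6]), ([310, 210, 8, 17, 114], [313.
[... 758 characters left out ...]
5.0])]
{'time': 0.15, 'joint_positions': array([-1.46019299e-01,  3.42573858e-01,  1.52476184e+00,  2.75775111e-05,
        1.27539227e+00, -1.46057418e-01]), 'dq': array([ 0.00158182, -0.00048208, -0.00326315, -0.00029118, -0.00050094,
       -0.00098991]), 'tau': array([ 7.52666965e-04, -4.31470585e+01, -2.44352603e+01,  7.18239485e-02,
        5.38185902e-02, -1.32920518e-04]), 'tool_pos': array([5.24733771e+02, 5.93088548e-02, 2.43211276e+02]), 'tcp_rot': array([-3.14047327e+00, -1.91324936e-04,  1.57082629e+00]), 'contact_force': array([-0.07208855,  0.90430451, -0.24644327]), 'moment': array([-0.05873949,  0.07855044,  0.05957927]), 'finger_force': 0.0, 'grip_width': 91.78756140647499}
```

View pics/scene0.png

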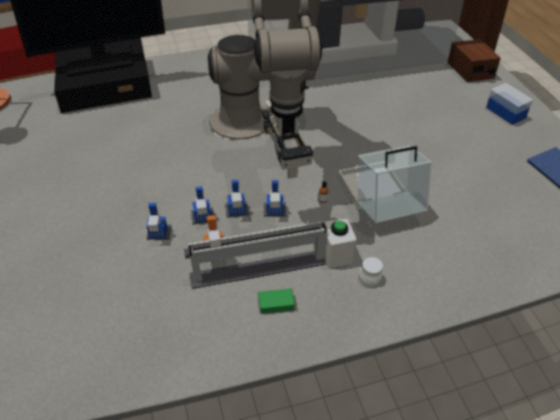

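View pics/side0.png

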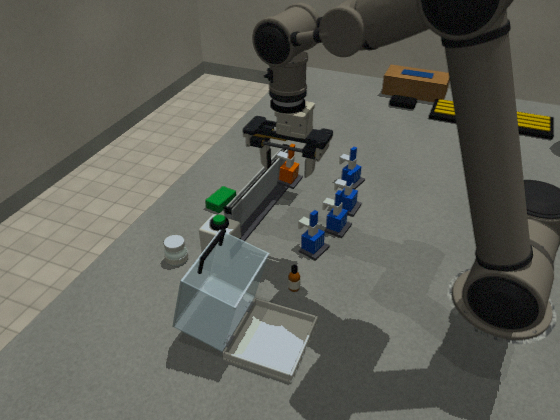

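View pics/wrist0.png

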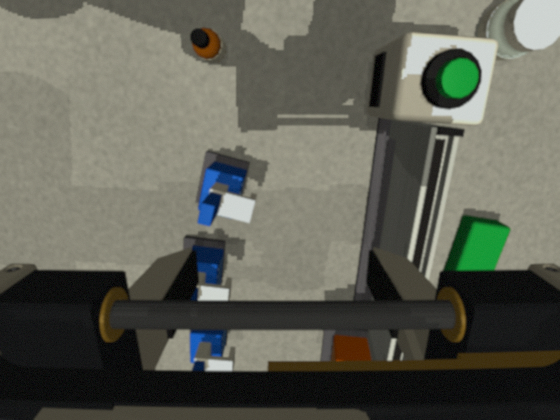

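The pictures show four blue cassettes in a row on the robot's side of the rail, the orange one at the rail's −y end (scene ≈212,225), and the housing with the green button at the +y end. The tray has its open cover at right. The bottle stands between the cassettes and the tray (scene 324,190), with the jar and slide box behind the rail. I'll enlarge crops.

Run:
```python
from h import *
a=cv2.imread("pics/scene0.png");b=cv2.imread("pics/side0.png")
cv2.imwrite("pics/sc.png",cv2.resize(a[140:290,135:435],None,fx=2.66,fy=2.66,interpolation=cv2.INTER_CUBIC))
cv2.imwrite("pics/sd.png",cv2.resize(b[130:385,160:380],None,fx=2.35,fy=2.35,interpolation=cv2.INTER_CUBIC))
c=cam("scene");s=cam("side")
for u in((234.8,184.8),(274.5,184.6),(199,191.8),(152.5,207.8)):
    P=onz(c,u,99);print("blue tab",P.round(),proj(s,P).round())
print("orange",onz(c,(211.5,220),153).round(), proj(s,onz(c,(211.5,220),153)).round())
print("button",tri(c,(339.1,225.8),s,(218.6,219)))
w=cam("wrist");print("w button",onz(w,(459,79),112).round())
```

```text
blue tab [ 424. -112.   99.] [[340. 198.]]
blue tab [453.  -7.  99.] [[316. 218.]]
blue tab [ 424. -211.   99.] [[351. 178.]]
blue tab [ 451. -341.   99.] [[355. 153.]]
orange [ 589. -205.  153.] [[294. 150.]]
button (array([660.52545799, 102.37883767, 114.72551515]), np.float64(1.6902630634832891))
w button [663. 103. 112.]
```

View pics/sc.png

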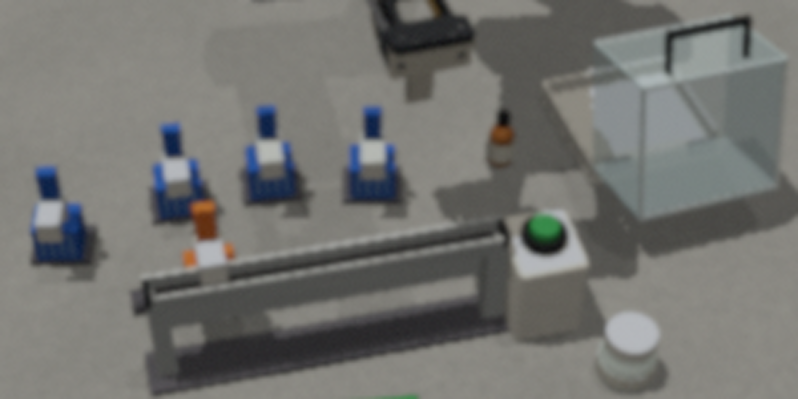

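View pics/sd.png

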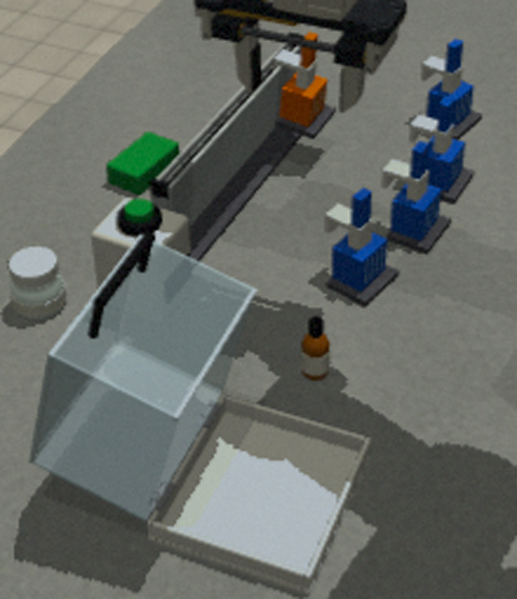

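The crops show the lip as the line from (145,275) to (500,222) in the scene crop, the tray rim corners in the side crop at (150,525), (308,590), (369,438) and (222,398), and the handle's bar ends in both. Next I'll turn these into positions.

Run:
```python
from h import *
np.set_printoptions(suppress=True,precision=1)
c=cam("scene");s=cam("side")
S=lambda x,y:(135+x/2.66,140+y/2.66)
D=lambda x,y:(160+x/2.35,130+y/2.35)
print("lip scene",onz(c,S(147,275),126),onz(c,S(500,223),126))
print("lip side",onz(s,D(165,190),126),onz(s,D(290,55),126))
print("rear wall scene",onz(c,S(150,296),120),onz(c,S(505,240),120))
for p in((150,525),(308,590),(369,438),(222,398)): print("tray",onz(s,D(*p),25))
print("handle",tri(c,S(668,38),s,D(152,240)),tri(c,S(748,22),s,D(93,330)))
for n,t,b in(("D",(47,172),(50,208)),("A",(172,129),(177,168)),("B",(266,110),(270,150)),("C",(372,111),(373,150))):
    print(n,onz(c,S(*t),118),onz(c,S(*b),80))
for n,t in(("D",(455,42)),("C",(361,191))): print(n,onz(s,D(*t),118))
print("or",tri(c,S(205,204),s,D(309,36)))
print("oil",onz(s,D(316,322),70),"jar",onz(s,D(33,258),60),onz(c,S(631,330),60))
```

```text
lip scene [ 625.6 -266.4  126. ] [652.  61. 126.]
lip side [642.5  76.9 126. ] [ 625.4 -218.   126. ]
rear wall scene [ 645.7 -267.9  120. ] [668.5  60.4 120. ]
tray [505.9 385.7  25. ]
tray [357.9 393.5  25. ]
tray [365.2 224.2  25. ]
tray [510.4 230.8  25. ]
handle (array([554.3, 260.4, 228.2]), np.float64(1.6817812726172132)) (array([548.1, 359.2, 218.6]), np.float64(12.084789737855003))
D [ 459.5 -338.5  118. ] [ 470.9 -342.9   80. ]
A [ 432.6 -209.   118. ] [ 450.  -210.8   80. ]
B [ 431.1 -111.8  118. ] [ 450.3 -114.    80. ]
C [462.   -8.7 118. ] [479.2 -12.5  80. ]
D [ 454.  -335.5  118. ]
C [459.3  -7.5 118. ]
or (array([ 594.3, -202.6,  167.9]), np.float64(1.7789053378057158))
oil [449.1 144.6  70. ] jar [759.5 157.1  60. ] [758.1 158.1  60. ]
```

```bash
python3 -m pendant '[[[0.15,-0.8,0.1],[0,0,-0.065],1],[[0.15,-0.9,0.1],[0,0,-0.065],1],[[0.15,-0.9,0.1],[0,0,-0.065],1],[[0.15,-0.9,0.1],[0,0,-0.065],1],[[0.15,-0.9,0.1],[0,0,-0.065],1],[[0.15,-0.9,0.1],[0,0,-0.065],1],[[0.15,-0.9,0.1],[0,0,-0.065],0],[[0.15,-0.9,0.1],[0,0,-0.065],0],[[0.15,-0.9,0.1],[0,0,-0.065],0],[[0,0,0],[0,0,-0.065],0]]'
python3 -m pendant '[[[0,0,0],[0,0,0],0],[[0,0,0],[0,0,0],0],[[0,0,0],[0,0,0],0],[[0,0,0],[0,0,0],0],[[0,0,0],[0,0,0],0],[[0,0,0],[0,0,0],0],[[0,0,0],[0,0,0],0],[[0,0,0],[0,0,0],0],[[0,0,0],[0,0,0],0],[[0,0,0],[0,0,0],0]]'
python3 - <<'E'
from h import *
c=cam("wrist");im=bot.capture("wrist");cv2.imwrite("pics/w1.png",im)
np.savez("w1.npz",K=c[0],d=c[1],T=c[2])
for lo,hi in(((95,100,40),(125,255,255)),((5,130,80),(18,255,255))): print(blobs(im,lo,hi)[1])
cv2.imwrite("pics/w1b.png",cv2.resize(im,(800,600)))
E
```

```text
time: 0.98
tool_pos: [565.6, -244.8, 270.3]
tcp_rot: [3.141, 0.002, 1.488]
contact_force: [0.1, -0.5, -0.6]
grip_width: 69.5
finger_force: 0.0
time: 1.82
tool_pos: [565.5, -240.0, 270.8]
tcp_rot: [3.141, 0.0, 1.493]
contact_force: [-0.5, -0.3, -0.1]
grip_width: 46.1
finger_force: 0.0
[([100, 45, 72, 33, 1110], [124.8, 59.3]), ([123, 82, 50, 14, 595], [147.1, 88.8]), ([138, 139, 47, 18, 728], [161.9, 147.3]), ([124, 162, 53, 26, 665], [140.7, 175.4]), ([184, 234, 39, 38, 815], [201.0, 248.4])]
[([296, 126, 44, 56, 1767], [313.7, 152.4])]
```

View pics/w1b.png

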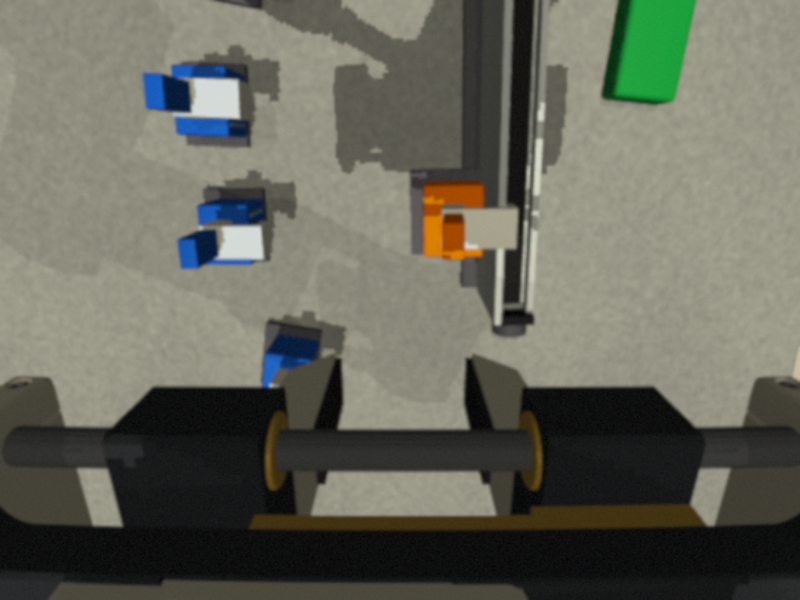

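The wrist view shows the lip as the bright strip from (498,322) to (505,2), the orange tab near (453,233) with its bridge end at (518,228), and the blue tabs and bridges clear. Now I'll turn these into positions.

Run:
```python
from h import *
np.set_printoptions(suppress=True,precision=1)
q=np.load("w1.npz");c=(q["K"],q["d"],q["T"])
W=lambda x,y,z:onz(c,(x*.7,y*.7),z)
print("lip",W(498,322,126),W(505,3,126)); print("rear",W(530,310,120),W(545,3,120))
print("orange bridge end",W(518,228,134),"tab base corners",W(441,232,134),W(465,232,134))
for n,e,a in(("B",((242,79),(239,118)),(167,92)),("A",((266,225),(264,260)),(197,248))):
    e=[W(*p,80) for p in e]; m=(e[0]+e[1])/2; d=e[0]-e[1]; print(n,"end",m,"wid",np.linalg.norm(d),"yaw",np.degrees(np.arctan2(-d[0],d[1])))
print("tabtops B",W(153,92,118),"A",W(188,254,118),"back:",W(145,92,118),W(179,254,118))
```

```text
lip [ 624.4 -270.2  126. ] [631.7 -85.1 126. ]
rear [ 647.  -265.7  120. ] [655.3 -85.1 120. ]
orange bridge end [ 635.8 -207.5  134. ] tab base corners [ 589.6 -206.4  134. ] [ 604.  -207.5  134. ]
B end [ 465.6 -116.7   80. ] wid 24.599293229914018 yaw -14.601098328623037
A end [ 466.1 -214.1   80. ] wid 25.93422387235816 yaw -12.760068350041564
tabtops B [ 426.4 -112.6  118. ] A [ 426.7 -210.6  118. ] back: [ 421.6 -112.1  118. ] [ 420.8 -210.1  118. ]
```

```bash
python3 -m pendant '[[[0.38,0.4,0],[0,0,0],0],[[0.38,0.4,0],[0,0,0],0],[[0.38,0.4,0],[0,0,0],0],[[0,0,-0.5],[0,0,0],0],[[0,0,-0.6],[0,0,0],0],[[0,0,-0.6],[0,0,0],0],[[0,0,-0.6],[0,0,0],0],[[0,0,-0.6],[0,0,0],0],[[0,0,-0.3],[0,0,0],0],[[0,0,-0.2],[0,0,0],0]]'
python3 -m pendant '[[[0,0,-0.2],[0,0,0],0],[[0,0,-0.2],[0,0,0],0],[[0,0,0],[0,0,0],0],[[0,0,0],[0,0,0],-0.3],[[0,0,0],[0,0,0],-0.5],[[0,0,0],[0,0,0],-1],[[0,0,0],[0,0,0],-1],[[0,0,0],[0,0,0],-1],[[0,0,0],[0,0,0],-1],[[0,0,0],[0,0,0],-1]]'
```

```text
time: 2.7
tool_pos: [599.2, -203.8, 167.4]
tcp_rot: [-3.14, -0.001, 1.493]
contact_force: [-0.3, 0.2, 0.1]
grip_width: 45.9
finger_force: 0.0
time: 3.53
tool_pos: [601.5, -204.1, 158.4]
tcp_rot: [3.136, 0.001, 1.493]
contact_force: [2.1, 1.1, 3.6]
grip_width: 11.5
finger_force: 29.9
```

```bash
python3 -m pendant '[[[0,0,0.2],[0,0,0],-1],[[0,0,0.3],[0,0,0],-1],[[0,0,0.4],[0,0,0],-1],[[0,0,0.5],[0,0,0],-1],[[0,0,0.5],[0,0,0],-1],[[0,0,0.5],[0,0,0],-1],[[-0.3,0,0.5],[0,0,0],-1],[[-0.6,0,0.5],[0,0,0],-1],[[-0.7,0,0.3],[0,0,0],-1],[[-0.7,0,0],[0,0,0],-1]]'
python3 - <<'E'
from h import *
a=bot.capture("scene");b=bot.capture("side")
x=cv2.resize(a[120:290,130:380],(500,340));y=cv2.resize(b[80:250,250:400],(300,340))
cv2.imwrite("pics/g1.png",np.hstack([x,y]))
E
```

```text
time: 4.37
tool_pos: [530.5, -204.3, 270.3]
tcp_rot: [3.138, 0.002, 1.493]
contact_force: [-0.3, -0.1, -1.8]
grip_width: 11.9
finger_force: 30.0
```

View pics/g1.png

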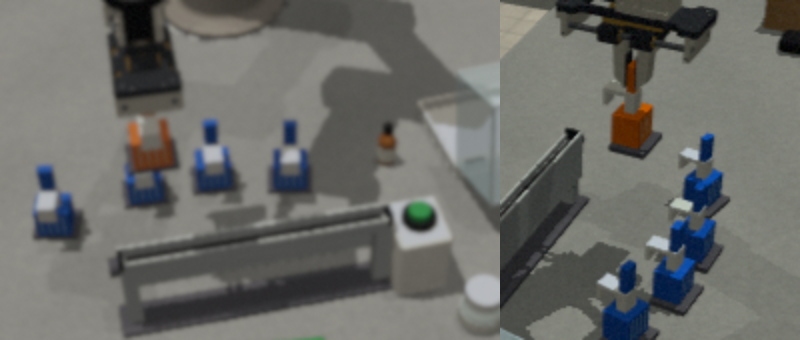

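The orange cassette hangs upright in the grip. Now I'll carry it to the tray with a quarter turn.

```bash
python3 -m pendant '[[[-0.35,0.4,0],[0,0,0.7],-1],[[-0.35,0.7,0],[0,0,0.7],-1],[[-0.35,0.8,0],[0,0,0.7],-1],[[-0.35,0.8,0],[0,0,0.7],-1],[[-0.35,0.8,0],[0,0,0.7],-1],[[-0.35,0.8,0],[0,0,0.7],-1],[[-0.35,0.8,0],[0,0,0.7],-1],[[-0.35,0.8,0],[0,0,0.7],-1],[[-0.35,0.8,0],[0,0,0.7],-1],[[-0.35,0.8,0],[0,0,0.7],-1]]'
python3 -m pendant '[[[0,0.8,0],[0,0,0.7],-1],[[0,0.8,0],[0,0,0.7],-1],[[0,0.7,0],[0,0,0.7],-1],[[0,0.5,0],[0,0,0.7],-1],[[0,0.3,0],[0,0,0.7],-1],[[0,0.2,0],[0,0,0.7],-1],[[0,0,0],[0,0,0.7],-1],[[0,0,0],[0,0,0.7],-1],[[0,0,0],[0,0,0.7],-1],[[0,0,0],[0,0,0.7],-1]]'
python3 - <<'E'
from h import *
np.set_printoptions(suppress=True,precision=1)
c=cam("wrist");im=bot.capture("wrist")
np.savez("w2.npz",K=c[0],d=c[1],T=c[2])
cv2.imwrite("pics/w2b.png",np.hstack([im,cv2.resize(bot.capture("side")[180:390,200:320],(240,420))]))
print(c[2])
E
```

```text
time: 5.3
tool_pos: [425.3, 22.1, 268.0]
tcp_rot: [-3.142, -0.0, 2.337]
contact_force: [-0.7, 0.0, -1.2]
grip_width: 11.4
finger_force: 30.0
time: 6.13
tool_pos: [425.9, 120.3, 267.9]
tcp_rot: [3.142, -0.0, -3.106]
contact_force: [-1.0, 1.6, -1.7]
grip_width: 11.8
finger_force: 30.0
[[  -0.     1.    -0.  -105.6]
 [   1.     0.     0.3 -454.1]
 [   0.3    0.    -1.   282.6]
 [   0.     0.     0.     1. ]]
```

View pics/w2b.png

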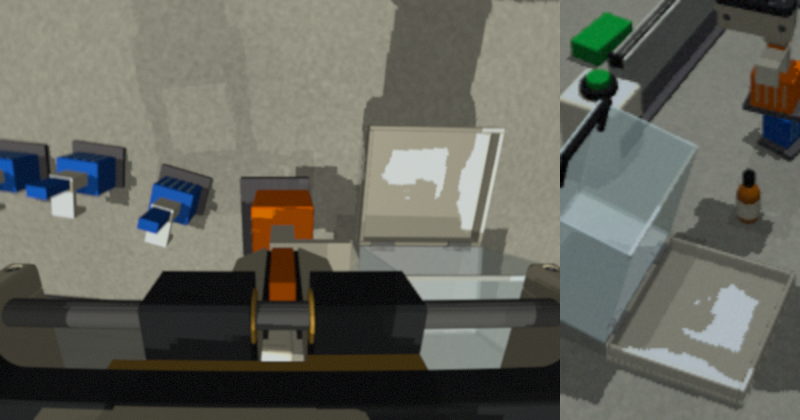

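In the wrist view the tray's rim corners are at (370,127), (504,129), (480,243) and (359,243), and the cassette is square in the grip.

Run:
```python
from h import *
np.set_printoptions(suppress=True,precision=1)
q=np.load("w2.npz");c=(q["K"],q["d"],q["T"])
P=[onz(c,p,25) for p in((370,127),(504,129),(480,243),(359,243))]
for p in P:print(p)
print(np.mean(P,0)); print([np.linalg.norm(P[i]-P[i-1]) for i in range(4)])
```

```text
[364.  219.8  25. ]
[359.1 378.   25. ]
[504.1 381.3  25. ]
[509.2 222.7  25. ]
[434.1 300.5  25. ]
[np.float64(145.19791398755962), np.float64(158.25017075096474), np.float64(144.99730436976026), np.float64(158.68738439243987)]
```

```bash
python3 -m pendant '[[[0,0.4,0],[0,0,0],-1],[[0,0.7,0],[0,0,0],-1],[[0,0.8,0],[0,0,0],-1],[[0,0.8,0],[0,0,0],-1],[[0,0.8,0],[0,0,0],-1],[[0,0.8,0],[0,0,0],-1],[[0,0.8,0],[0,0,0],-1],[[-0.05,0.6,0],[0,0,0],-1],[[0,0.3,0],[0,0,0],-1],[[0,0.2,0],[0,0,0],-1]]'
python3 -m pendant '[[[0,0,-0.3],[0,0,0],-1],[[0,0,-0.6],[0,0,0],-1],[[0,0,-0.6],[0,0,0],-1],[[0,0,-0.6],[0,0,0],-1],[[0,0,-0.6],[0,0,0],-1],[[0,0,-0.6],[0,0,0],-1],[[0,0,-0.6],[0,0,0],-1],[[0,0,-0.4],[0,0,0],-1],[[0,0,-0.3],[0,0,0],-1],[[0,0,0],[0,0,0],-1]]'
```

```text
time: 7.07
tool_pos: [424.1, 307.0, 267.6]
tcp_rot: [-3.141, -0.0, -3.111]
contact_force: [-0.3, 0.0, -1.4]
grip_width: 11.9
finger_force: 30.0
time: 7.9
tool_pos: [423.4, 304.6, 127.7]
tcp_rot: [-3.14, -0.003, -3.112]
contact_force: [-0.6, -0.7, -0.8]
grip_width: 11.8
finger_force: 30.0
```

Now I'll lower it slowly to the floor and watch the force.

```bash
python3 -m pendant '[[[0,0,-0.1],[0,0,0],-1],[[0,0,-0.1],[0,0,0],-1],[[0,0,-0.1],[0,0,0],-1],[[0,0,-0.1],[0,0,0],-1],[[0,0,0],[0,0,0],-1],[[0,0,0],[0,0,0],-1],[[0,0,0],[0,0,0],-1],[[0,0,0],[0,0,0],-1],[[0,0,0],[0,0,0],-1],[[0,0,0],[0,0,0],-1]]'
python3 -m pendant '[[[0,0,-0.05],[0,0,0],-1],[[0,0,-0.05],[0,0,0],-1],[[0,0,-0.05],[0,0,0],-1],[[0,0,0],[0,0,0],-1],[[0,0,0],[0,0,0],-1],[[0,0,0],[0,0,0],-1],[[0,0,0],[0,0,0],-1],[[0,0,0],[0,0,0],-1],[[0,0,0],[0,0,0],-1],[[0,0,0],[0,0,0],-1]]'
```

```text
time: 8.73
tool_pos: [424.3, 306.1, 117.9]
tcp_rot: [3.141, 0.0, -3.11]
contact_force: [-0.0, -0.2, -0.9]
grip_width: 11.8
finger_force: 30.0
time: 9.57
tool_pos: [424.2, 306.0, 113.3]
tcp_rot: [3.141, 0.0, -3.11]
contact_force: [-0.4, 0.1, -1.3]
grip_width: 12.1
finger_force: 30.0
```

```bash
python3 -m pendant '[[[0,0,-0.05],[0,0,0],-1],[[0,0,-0.05],[0,0,0],-1],[[0,0,0],[0,0,0],-1],[[0,0,0],[0,0,0],-1],[[0,0,0],[0,0,0],-1],[[0,0,0],[0,0,0],-1],[[0,0,0],[0,0,0],-1],[[0,0,0],[0,0,0],-1],[[0,0,0],[0,0,0],-1],[[0,0,0],[0,0,0],-1]]'
python3 -m pendant '[[[0,0,-0.04],[0,0,0],-1],[[0,0,0],[0,0,0],-1],[[0,0,0],[0,0,0],-1],[[0,0,0],[0,0,0],-1],[[0,0,0],[0,0,0],-1],[[0,0,0],[0,0,0],-1],[[0,0,0],[0,0,0],-1],[[0,0,0],[0,0,0],-1],[[0,0,0],[0,0,0],-1],[[0,0,0],[0,0,0],-1]]'
```

```text
time: 10.4
tool_pos: [424.2, 306.0, 110.2]
tcp_rot: [3.141, 0.0, -3.11]
contact_force: [0.1, -0.7, -1.3]
grip_width: 11.5
finger_force: 30.0
time: 11.23
tool_pos: [424.3, 306.2, 110.0]
tcp_rot: [3.141, 0.001, -3.11]
contact_force: [-1.9, -0.5, 6.9]
grip_width: 11.9
finger_force: 30.0
```

```bash
python3 -m pendant '[[[0,0,0],[0,0,0],-0.2],[[0,0,0],[0,0,0],0],[[0,0,0],[0,0,0],0],[[0,0,0.3],[0,0,0],0],[[0,0,0.6],[0,0,0],0],[[0,0,0.8],[0,0,0],0],[[0,0,0.8],[0,0,0],0],[[0,0,0.8],[0,0,0],0],[[0,0,0.8],[0,0,0],0],[[0,0,0.8],[0,0,0],0]]'
python3 -m pendant '[[[0,-0.5,0.3],[0,0,-0.6],0],[[0,-0.8,0],[0,0,-0.7],0],[[0,-0.8,0],[0,0,-0.7],0],[[0,-0.8,0],[0,0,-0.7],0],[[0,-0.8,0],[0,0,-0.7],0],[[0,-0.8,0],[0,0,-0.7],0],[[0.2,-0.8,0],[0,0,-0.7],0],[[0.2,-0.8,0],[0,0,-0.7],0],[[0.2,-0.8,0],[0,0,-0.7],0],[[0.2,-0.8,0],[0,0,-0.7],0]]'
python3 -m pendant '[[[0.2,-0.8,0],[0,0,-0.7],0],[[0.2,-0.8,0],[0,0,-0.7],0],[[0.2,-0.8,0],[0,0,-0.7],0],[[0.2,-0.8,0],[0,0,-0.7],0],[[0.2,-0.8,0],[0,0,-0.7],0],[[0.1,-0.8,0],[0,0,-0.7],0],[[0,-0.6,0],[0,0,-0.7],0],[[0,-0.2,0],[0,0,-0.7],0],[[0,0,0],[0,0,-0.7],0],[[0,0,0],[0,0,-0.5],0]]'
python3 - <<'E'
from h import *
c=cam("wrist");im=bot.capture("wrist")
np.savez("w3.npz",K=c[0],d=c[1],T=c[2])
cv2.imwrite("pics/w3.png",im)
b=bot.capture("side")[200:390,200:320]
cv2.imwrite("pics/w3b.png",np.hstack([im,cv2.resize(b,(240,420))]))
print(bot.get_obs()["tool_pos"])
E
```

```text
time: 12.07
tool_pos: [424.0, 305.9, 257.9]
tcp_rot: [3.141, 0.0, -3.11]
contact_force: [-0.0, -0.2, 0.2]
grip_width: 46.2
finger_force: 0.0
time: 12.9
tool_pos: [448.3, 73.8, 265.8]
tcp_rot: [3.141, 0.001, 2.341]
contact_force: [0.2, 0.5, -0.4]
grip_width: 45.6
finger_force: 0.0
time: 13.73
tool_pos: [481.1, -93.7, 265.5]
tcp_rot: [3.141, 0.0, 1.523]
contact_force: [0.6, 0.7, 0.9]
grip_width: 46.0
finger_force: 0.0
[481.16229551 -93.20794145 265.55651507]
```

View pics/w3b.png

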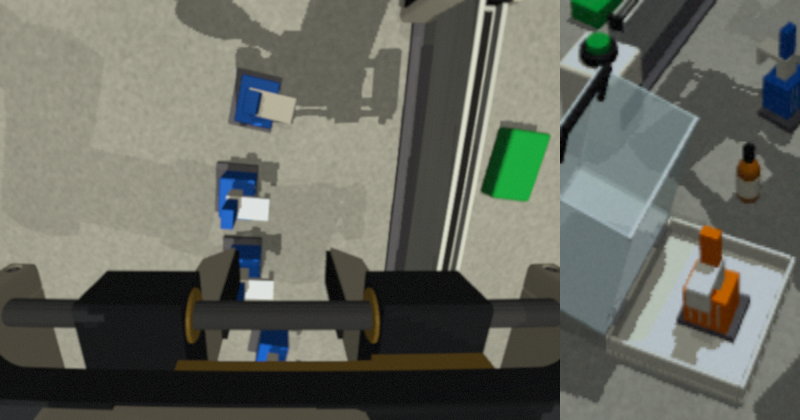

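The orange cassette stands upright in the tray. Cassette C's bridge end edge runs (295,97)–(290,124) and B's (269,198)–(267,220). The lip strip runs (487,8)–(445,268) and the rear wall (503,2)–(461,268).

```bash
cat >> h.py <<'E'
def cas(c,e1,e2,z=80):
    "e1,e2: +y and -y corners of bridge end top edge"
    a,b=onz(c,e1,z),onz(c,e2,z); m=(a+b)/2; d=a-b; yaw=np.arctan2(-d[0],d[1])
    return "end",m.round(1),"wid",round(np.linalg.norm(d),1),"yaw",round(yaw,3),"tab",(m-38*np.array([np.cos(yaw),np.sin(yaw),0])).round(1)
def load(f): q=np.load(f);return q["K"],q["d"],q["T"]
E
python3 - <<'E'
from h import *
np.set_printoptions(suppress=True,precision=1)
c=load("w3.npz");im=cv2.imread("pics/w3.png")
print("C",cas(c,(295,97),(290,124)));print("B",cas(c,(269,198),(267,220)))
# direction of C from side edges of bridge (back-front)
print(onz(c,(259,90),80),onz(c,(295,97),80))
print("lip",onz(c,(487,8),126),onz(c,(445,268),126));print("rear",onz(c,(503,2),120),onz(c,(461,268),120))
g=cv2.cvtColor(im,cv2.COLOR_BGR2GRAY)
for r in(60,120,180,240): print(r,g[r,400:520].tolist())
E
```

```text
C ('end', array([493.4, -17.4,  80. ]), 'wid', np.float64(25.5), 'yaw', np.float64(-0.228), 'tab', array([456.4,  -8.8,  80. ]))
B ('end', array([ 463.9, -115.8,   80. ]), 'wid', np.float64(24.5), 'yaw', np.float64(-0.147), 'tab', array([ 426.3, -110.3,   80. ]))
[462.6   2.9  80. ] [496.3  -5.   80. ]
lip [645.7  54.9 126. ] [ 635.  -169.2  126. ]
rear [661.7  60.4 120. ] [ 654.5 -173.6  120. ]
60 [116, 139, 155, 159, 156, 155, 146, 123, 83, 60, 74, 86, 91, 92, 93, 93, 94, 91, 88, 77, 64, 54, 49, 51, 49, 50, 49, 50, 51, 52, 52, 54, 60, 68, 68, 68, 69, 71, 72, 70, 71, 70, 71, 71, 70, 71, 71, 70, 68, 70, 66, 67, 65, 67, 66, 71, 71, 71, 67, 66, 65, 67, 68, 66, 67, 70, 68, 67, 66, 75, 110, 158, 197, 215, 216, 208, 173, 111, 55, 35, 38, 36, 34, 46, 88, 140, 162, 143, 99, 73, 65, 63, 72, 110, 164, 196, 203, 201, 191, 175, 162, 161, 161, 160, 161, 160, 160, 161, 161, 161, 160, 161, 159, 160, 163, 163, 162, 160, 160, 161]
120 [130, 91, 60, 66, 80, 90, 91, 89, 90, 92, 91, 89, 84, 75, 61, 49, 49, 48, 46, 49, 52, 49, 46, 51, 56, 66, 71, 72, 70, 71, 69, 72, 71, 70, 71, 70, 69, 74, 69, 71, 70, 7
[... 745 characters left out ...]
34, 36, 37, 36, 40, 43, 52, 63, 81, 93, 101, 111, 112, 113, 114, 116, 115, 114, 116, 116, 114, 113, 114, 114, 112, 114, 113, 113, 113, 116, 116]
240 [51, 48, 51, 52, 50, 48, 49, 52, 58, 67, 69, 70, 68, 70, 69, 69, 70, 69, 70, 69, 69, 71, 71, 70, 68, 69, 70, 70, 67, 69, 69, 70, 73, 71, 68, 71, 75, 69, 69, 71, 76, 122, 179, 211, 217, 205, 169, 108, 47, 35, 35, 36, 54, 102, 146, 148, 114, 78, 69, 72, 102, 153, 194, 209, 207, 193, 170, 159, 159, 161, 162, 162, 164, 162, 160, 160, 160, 158, 161, 163, 159, 161, 162, 163, 164, 164, 165, 165, 164, 160, 160, 162, 165, 167, 165, 161, 158, 158, 155, 155, 155, 158, 160, 163, 163, 161, 163, 165, 164, 163, 162, 162, 159, 161, 160, 163, 163, 163, 160, 161]
```

Run:
```python
from h import *
np.set_printoptions(suppress=True,precision=1)
c=load("w3.npz")
P=np.array([onz(c,p,126) for p in((473.7,60),(464.1,120),(454.3,180),(443.8,240))]);print(P)
s=np.polyfit(P[:,1],P[:,0],1);print(s,[np.polyval(s,y) for y in(-220,-140,-100,-60,20)])
```

```text
[[ 639.2   17.3  126. ]
 [ 636.4  -29.7  126. ]
 [ 633.7  -81.4  126. ]
 [ 630.4 -139.3  126. ]]
[  0.1 638.2] [np.float64(625.9302537941638), np.float64(630.3824665767255), np.float64(632.6085729680063), np.float64(634.8346793592872), np.float64(639.2868921418489)]
```

```bash
python3 -m pendant '[[[-0.15,0.6,0],[0,0,-0.3],0],[[-0.15,0.6,0],[0,0,-0.3],0],[[-0.15,0.6,0],[0,0,-0.3],0],[[-0.15,0.6,0],[0,0,-0.3],0],[[-0.17,0.43,0],[0,0,-0.3],0],[[0,0,-0.6],[0,0,0],0],[[0,0,-0.7],[0,0,0],0],[[0,0,-0.7],[0,0,0],0],[[0,0,-0.7],[0,0,0],0],[[0,0,-0.7],[0,0,0],0]]'
python3 -m pendant '[[[0,0,-0.7],[0,0,0],0],[[0,0,-0.6],[0,0,0],0],[[0,0,-0.4],[0,0,0],0],[[0,0,-0.27],[0,0,0],0],[[0,0,0],[0,0,0],0],[[0,0,0],[0,0,0],-0.3],[[0,0,0],[0,0,0],-1],[[0,0,0],[0,0,0],-1],[[0,0,0],[0,0,0],-1],[[0,0,0],[0,0,0],-1]]'
```

```text
time: 14.67
tool_pos: [458.2, -7.8, 162.6]
tcp_rot: [3.141, 0.0, 1.352]
contact_force: [-0.6, 1.0, 0.1]
grip_width: 45.9
finger_force: 0.0
time: 15.5
tool_pos: [458.4, -8.1, 104.5]
tcp_rot: [3.14, -0.0, 1.349]
contact_force: [0.4, -0.3, -0.3]
grip_width: 17.2
finger_force: 0.0
```

```bash
python3 -m pendant '[[[0,0,0],[0,0,0],-1],[[0,0,0],[0,0,0],-1],[[0,0,0],[0,0,0],-1],[[0,0,0],[0,0,0],-1],[[0,0,0.2],[0,0,0],-1],[[0,0,0.5],[0,0,0],-1],[[0,0,0.7],[0,0,0],-1],[[0,0,0.7],[0,0,0],-1],[[0,0,0.7],[0,0,0],-1],[[0,0,0.4],[0,0,0],-1]]'
python3 -m pendant '[[[0.3,0.06,0],[0,0,0.14],-1],[[0.6,0.1,0],[0,0,0.14],-1],[[0.7,0.13,0],[0,0,0.14],-1],[[0.7,0.13,0],[0,0,0.14],-1],[[0.7,0.13,0],[0,0,0.14],-1],[[0.7,0.13,0],[0,0,0.14],-1],[[0.7,0.13,0],[0,0,0.14],-1],[[0.4,0.1,0],[0,0,0.14],-1],[[0.2,0.02,0],[0,0,0.14],-1],[[0,0,0],[0,0,0.14],-1]]'
python3 -m pendant '[[[0,0,0],[0,0,0],-1],[[0,0,0],[0,0,0],-1],[[0,0,0],[0,0,0],-1],[[0,0,0],[0,0,0],-1],[[0,0,0],[0,0,0],-1],[[0,0,0],[0,0,0],-1],[[0,0,0],[0,0,0],-1],[[0,0,0],[0,0,0],-1],[[0,0,0],[0,0,0],-1],[[0,0,0],[0,0,0],-1]]'
python3 - <<'E'
from h import *
print(bot.get_obs()["tool_pos"],bot.get_obs()["tcp_rot"])
c=cam("wrist");im=bot.capture("wrist");np.savez("w4.npz",K=c[0],d=c[1],T=c[2]);cv2.imwrite("pics/w4.png",im)
cv2.imwrite("pics/w4b.png",cv2.resize(im[100:400,130:430],(600,600)))
E
```

```text
time: 16.33
tool_pos: [458.6, -8.1, 202.1]
tcp_rot: [3.139, -0.0, 1.349]
contact_force: [-0.4, -0.8, -1.6]
grip_width: 11.8
finger_force: 29.9
time: 17.17
tool_pos: [608.7, 20.1, 198.2]
tcp_rot: [-3.14, -0.0, 1.519]
contact_force: [-1.2, -0.0, -1.1]
grip_width: 12.1
finger_force: 29.9
time: 18.0
tool_pos: [608.1, 19.8, 200.0]
tcp_rot: [3.141, 0.0, 1.517]
contact_force: [0.9, 0.1, -2.0]
grip_width: 12.0
finger_force: 29.9
[608.12490894  19.8191666  199.9615356 ] [3.14144442e+00 2.47624300e-05 1.51679247e+00]
```

View pics/w4b.png

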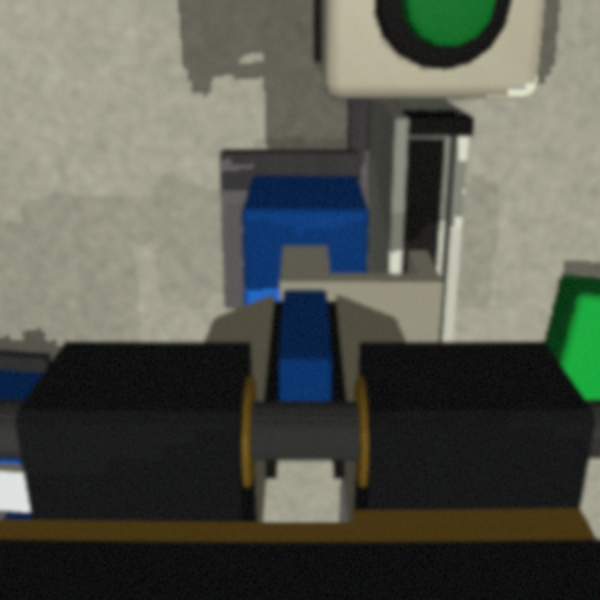

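The cassette hangs square over the lip with its toe beyond it. The lip strip centre is near (329,200) in the full image, and the bridge end near (350.5,242).

Run:
```python
from h import *
np.set_printoptions(suppress=True,precision=1)
c=load("w4.npz");im=cv2.imread("pics/w4.png");g=cv2.cvtColor(im,cv2.COLOR_BGR2GRAY)
for r in(175,200,225): print(r,g[r,310:370].tolist())
print("lip",onz(c,(330,175),126),onz(c,(329,200),126),onz(c,(328,225),126),"toe end",onz(c,(350.5,242),175.5), "lip y end",onz(c,(331,158),126))
```

```text
175 [57, 62, 68, 69, 66, 59, 62, 59, 62, 59, 59, 55, 58, 61, 60, 67, 94, 120, 134, 140, 136, 137, 125, 97, 57, 27, 20, 20, 21, 22, 23, 25, 24, 19, 23, 23, 23, 22, 21, 21, 32, 67, 105, 123, 110, 81, 70, 91, 135, 184, 210, 216, 211, 196, 173, 164, 160, 162, 162, 160]
200 [32, 41, 65, 80, 78, 71, 70, 70, 70, 65, 62, 61, 56, 59, 67, 92, 119, 136, 140, 139, 138, 128, 98, 57, 24, 24, 20, 23, 22, 24, 24, 20, 22, 18, 23, 26, 20, 22, 27, 49, 88, 113, 112, 89, 71, 80, 110, 126, 133, 132, 132, 139, 147, 150, 150, 149, 148, 146, 144, 143]
225 [47, 45, 47, 56, 61, 66, 70, 68, 69, 67, 69, 65, 68, 81, 108, 135, 146, 163, 174, 174, 155, 117, 69, 46, 54, 69, 71, 70, 71, 72, 72, 72, 70, 65, 51, 38, 35, 59, 113, 162, 179, 147, 97, 101, 151, 183, 194, 196, 192, 183, 165, 153, 147, 146, 147, 148, 150, 151, 152, 153]
lip [640.9  56.2 126. ] [640.   38.7 126. ] [639.1  20.3 126. ] toe end [645.1  29.  175.5] lip y end [641.6  67.7 126. ]
```

```bash
python3 -m pendant '[[[0.17,0,0],[0,0,0],-1],[[0,0,0],[0,0,0],-1],[[0,0,-0.2],[0,0,0],-1],[[0,0,-0.3],[0,0,0],-1],[[0,0,-0.3],[0,0,0],-1],[[0,0,-0.2],[0,0,0],-1],[[0,0,-0.1],[0,0,0],-1],[[0,0,-0.1],[0,0,0],-1],[[0,0,0],[0,0,0],-1],[[0,0,0],[0,0,0],-1]]'
python3 -m pendant '[[[0,0,-0.05],[0,0,0],-1],[[0,0,-0.05],[0,0,0],-1],[[0,0,0],[0,0,0],-1],[[0,0,0],[0,0,0],-1],[[0,0,0],[0,0,0],-1],[[0,0,0],[0,0,0],-1],[[0,0,0],[0,0,0],-1],[[0,0,0],[0,0,0],-1],[[0,0,0],[0,0,0],-1],[[0,0,0],[0,0,0],-1]]'
```

```text
time: 18.88
tool_pos: [613.3, 19.8, 163.9]
tcp_rot: [3.141, 0.0, 1.517]
contact_force: [1.5, 0.5, -1.8]
grip_width: 12.1
finger_force: 29.9
time: 19.72
tool_pos: [613.2, 19.8, 161.0]
tcp_rot: [3.141, 0.0, 1.517]
contact_force: [-0.0, 0.0, -1.5]
grip_width: 11.9
finger_force: 29.9
```

```bash
python3 -m pendant '[[[0,0,-0.05],[0,0,0],-1],[[0,0,-0.03],[0,0,0],-1],[[0,0,0],[0,0,0],-1],[[0,0,0],[0,0,0],-1],[[0,0,0],[0,0,0],-1],[[0,0,0],[0,0,0],-1],[[0,0,0],[0,0,0],-1],[[0,0,0],[0,0,0],-1],[[0,0,0],[0,0,0],-1],[[0,0,0],[0,0,0],-1]]'
python3 -m pendant '[[[0,0,0],[0,0,0],-0.4],[[0,0,0],[0,0,0],-0.2],[[0,0,0],[0,0,0],0],[[0,0,0],[0,0,0],0],[[0,0,0.2],[0,0,0],0],[[0,0,0.5],[0,0,0],0],[[0,0,0.7],[0,0,0],0],[[0,0,0.7],[0,0,0],0],[[0,0,0.7],[0,0,0],0],[[0,0,0.7],[0,0,0],0]]'
```

```text
time: 20.55
tool_pos: [613.2, 19.8, 158.6]
tcp_rot: [3.141, 0.0, 1.517]
contact_force: [-0.6, 0.2, -0.9]
grip_width: 11.9
finger_force: 29.9
time: 21.38
tool_pos: [613.2, 19.8, 265.2]
tcp_rot: [3.141, 0.0, 1.517]
contact_force: [0.4, -0.2, -0.0]
grip_width: 45.9
finger_force: 0.0
```

Released over C. I'll check for a nudge numerically, using the tab blobs in the scene view.

```bash
cat >> h.py <<'E'
def tabs():
    im=bot.capture("scene");c=cam("scene")
    for s,m in blobs(im,(95,100,40),(125,255,255),25)[1]:
        if s[0]<330 and 150<s[1]<330: print(s,m,"asTab",(onz(c,m,99)+[5,-1,0]).round())
    return im
E
python3 - <<'E'
from h import *
cv2.imwrite("pics/s5.png",tabs())
E
```

```text
[232, 180, 6, 11, 59] [234.8, 184.8] asTab [ 429. -113.   99.]
[196, 187, 7, 11, 58] [198.9, 191.7] asTab [ 429. -212.   99.]
[228, 194, 18, 21, 190] [236.1, 207.0] asTab [ 514. -129.   99.]
[193, 200, 19, 22, 202] [202.0, 213.4] asTab [ 512. -219.   99.]
[149, 203, 8, 11, 71] [152.5, 207.8] asTab [ 456. -342.   99.]
[299, 202, 7, 13, 86] [302.0, 207.8] asTab [564.  37.  99.]
[148, 217, 19, 21, 205] [159.6, 229.8] asTab [ 540. -334.   99.]
```

```bash
python3 -m pendant '[[[-0.4,-0.3,0],[0,0,-0.12],0],[[-0.7,-0.5,0],[0,0,-0.12],0],[[-0.7,-0.5,0],[0,0,-0.12],0],[[-0.7,-0.5,0],[0,0,-0.12],0],[[-0.7,-0.5,0],[0,0,-0.12],0],[[-0.7,-0.5,0],[0,0,-0.12],0],[[-0.7,-0.5,0],[0,0,-0.12],0],[[-0.7,-0.5,0],[0,0,-0.12],0],[[-0.6,-0.4,0],[0,0,-0.12],0],[[-0.27,-0.13,0],[0,0,-0.12],0]]'
python3 -m pendant '[[[0,0,-0.4],[0,0,0],0],[[0,0,-0.7],[0,0,0],0],[[0,0,-0.7],[0,0,0],0],[[0,0,-0.7],[0,0,0],0],[[0,0,-0.7],[0,0,0],0],[[0,0,-0.7],[0,0,0],0],[[0,0,-0.7],[0,0,0],0],[[0,0,-0.4],[0,0,0],0],[[0,0,-0.2],[0,0,0],0],[[0,0,-0.15],[0,0,0],0]]'
python3 -m pendant '[[[0,0,0],[0,0,0],-0.3],[[0,0,0],[0,0,0],-0.5],[[0,0,0],[0,0,0],-1],[[0,0,0],[0,0,0],-1],[[0,0,0],[0,0,0],-1],[[0,0,0],[0,0,0],-1],[[0,0,0],[0,0,0],-1],[[0,0,0],[0,0,0],-1],[[0,0,0],[0,0,0],-1],[[0,0,0],[0,0,0],-1]]'
```

```text
time: 22.27
tool_pos: [426.4, -111.2, 264.0]
tcp_rot: [3.141, 0.001, 1.37]
contact_force: [0.5, -0.2, 0.2]
grip_width: 45.7
finger_force: 0.0
time: 23.1
tool_pos: [428.4, -109.9, 102.6]
tcp_rot: [-3.141, -0.0, 1.373]
contact_force: [0.9, 1.0, 0.2]
grip_width: 46.0
finger_force: 0.0
time: 23.93
tool_pos: [428.4, -110.2, 103.5]
tcp_rot: [3.141, 0.0, 1.373]
contact_force: [-0.8, 0.7, 5.2]
grip_width: 12.0
finger_force: 29.9
```

```bash
python3 -m pendant '[[[0,0,0.1],[0,0,0],-1],[[0,0,0.3],[0,0,0],-1],[[0,0,0.6],[0,0,0],-1],[[0,0,0.7],[0,0,0],-1],[[0,0,0.7],[0,0,0],-1],[[0,0,0.6],[0,0,0],-1],[[0,0,0.2],[0,0,0],-1],[[0.2,0.05,0],[0,0,0.2],-1],[[0.5,0.15,0],[0,0,0.2],-1],[[0.7,0.2,0],[0,0,0.2],-1]]'
python3 -m pendant '[[[0.7,0.2,0],[0,0,0.2],-1],[[0.7,0.2,0],[0,0,0.2],-1],[[0.7,0.2,0],[0,0,0.18],-1],[[0.7,0.2,0],[0,0,0],-1],[[0.7,0.2,0],[0,0,0],-1],[[0.6,0.2,0],[0,0,0],-1],[[0.3,0.15,0],[0,0,0],-1],[[0.2,0.1,0],[0,0,0],-1],[[0,0,0],[0,0,0],-1],[[0,0,0],[0,0,0],-1]]'
python3 -c "
from h import *
print(bot.get_obs()['tool_pos'],bot.get_obs()['tcp_rot']);tabs()"
```

```text
time: 24.77
tool_pos: [469.5, -97.8, 198.1]
tcp_rot: [-3.139, -0.0, 1.446]
contact_force: [0.8, 0.4, -1.8]
grip_width: 11.4
finger_force: 29.9
time: 25.6
tool_pos: [607.6, -54.4, 197.8]
tcp_rot: [-3.139, -0.0, 1.515]
contact_force: [0.3, -1.1, -2.0]
grip_width: 12.0
finger_force: 29.9
[607.56934485 -54.37434268 197.79123688] [-3.13938160e+00 -2.08588296e-04  1.51524965e+00]
[196, 187, 7, 11, 58] [198.9, 191.7] asTab [ 429. -212.   99.]
[193, 200, 19, 22, 203] [202.1, 213.5] asTab [ 513. -219.   99.]
[149, 203, 8, 11, 71] [152.5, 207.8] asTab [ 456. -342.   99.]
[299, 202, 7, 13, 83] [302.1, 208.0] asTab [565.  37.  99.]
[262, 212, 10, 17, 116] [265.6, 220.6] asTab [582. -67.  99.]
[148, 217, 19, 21, 206] [159.6, 229.8] asTab [ 540. -334.   99.]
```

```bash
python3 -m pendant '[[[0.03,-0.18,0],[0,0,0],-1],[[0,0,0],[0,0,0],-1],[[0,0,-0.2],[0,0,0],-1],[[0,0,-0.3],[0,0,0],-1],[[0,0,-0.3],[0,0,0],-1],[[0,0,-0.2],[0,0,0],-1],[[0,0,-0.1],[0,0,0],-1],[[0,0,-0.1],[0,0,0],-1],[[0,0,0],[0,0,0],-1],[[0,0,0],[0,0,0],-1]]'
python3 -m pendant '[[[0,0,-0.05],[0,0,0],-1],[[0,0,-0.05],[0,0,0],-1],[[0,0,0],[0,0,0],-1],[[0,0,0],[0,0,0],-1],[[0,0,0],[0,0,0],-1],[[0,0,0],[0,0,0],-1],[[0,0,0],[0,0,0],-1],[[0,0,0],[0,0,0],-1],[[0,0,0],[0,0,0],-1],[[0,0,0],[0,0,0],-1]]'
```

```text
time: 26.48
tool_pos: [609.1, -59.9, 163.0]
tcp_rot: [3.141, -0.0, 1.514]
contact_force: [-0.1, -0.7, -1.9]
grip_width: 11.5
finger_force: 29.9
time: 27.32
tool_pos: [609.0, -60.0, 160.1]
tcp_rot: [3.141, 0.0, 1.514]
contact_force: [-0.5, -0.3, -1.8]
grip_width: 12.0
finger_force: 29.9
```

```bash
python3 -m pendant '[[[0,0,-0.05],[0,0,0],-1],[[0,0,-0.03],[0,0,0],-1],[[0,0,0],[0,0,0],-1],[[0,0,0],[0,0,0],-1],[[0,0,0],[0,0,0],-1],[[0,0,0],[0,0,0],-1],[[0,0,0],[0,0,0],-0.4],[[0,0,0],[0,0,0],-0.2],[[0,0,0],[0,0,0],0],[[0,0,0],[0,0,0],0]]'
python3 -m pendant '[[[0,0,0],[0,0,0],0],[[0,0,0.2],[0,0,0],0],[[0,0,0.5],[0,0,0],0],[[0,0,0.7],[0,0,0],0],[[0,0,0.7],[0,0,0],0],[[0,0,0.7],[0,0,0],0],[[-0.3,-0.3,0.7],[0,0,-0.12],0],[[-0.7,-0.6,0],[0,0,-0.12],0],[[-0.7,-0.6,0],[0,0,-0.12],0],[[-0.7,-0.6,0],[0,0,-0.12],0]]'
python3 -m pendant '[[[-0.7,-0.6,0],[0,0,-0.12],0],[[-0.7,-0.6,0],[0,0,-0.12],0],[[-0.7,-0.6,0],[0,0,-0.12],0],[[-0.7,-0.6,0],[0,0,-0.12],0],[[-0.6,-0.4,0],[0,0,-0.12],0],[[-0.2,-0.07,0],[0,0,-0.12],0],[[0,0,0],[0,0,0],0],[[0,0,0],[0,0,0],0],[[0,0,0],[0,0,0],0],[[0,0,0],[0,0,0],0]]'
python3 -c "
from h import *
tabs()"
```

```text
time: 28.15
tool_pos: [609.2, -60.0, 157.9]
tcp_rot: [3.141, 0.0, 1.514]
contact_force: [0.3, -0.3, -1.0]
grip_width: 33.8
finger_force: 0.0
time: 28.98
tool_pos: [536.4, -123.4, 263.6]
tcp_rot: [3.14, 0.0, 1.457]
contact_force: [0.3, 0.3, -0.2]
grip_width: 46.1
finger_force: 0.0
time: 29.82
tool_pos: [429.9, -208.5, 262.7]
tcp_rot: [3.141, -0.0, 1.372]
contact_force: [0.4, -0.5, -0.0]
grip_width: 46.1
finger_force: 0.0
[196, 187, 7, 11, 60] [199.0, 191.8] asTab [ 429. -212.   99.]
[193, 200, 19, 22, 202] [202.0, 213.4] asTab [ 512. -219.   99.]
[298, 201, 9, 14, 100] [302.0, 207.1] asTab [561.  37.  99.]
[149, 203, 8, 11, 71] [152.4, 207.9] asTab [ 456. -342.   99.]
[266, 207, 8, 13, 89] [269.5, 212.9] asTab [559. -50.  99.]
[149, 217, 18, 21, 205] [159.7, 229.8] asTab [ 540. -334.   99.]
[291, 219, 7, 6, 31] [294.1, 221.6] asTab [606.   2.  99.]
[260, 224, 6, 6, 29] [262.2, 226.7] asTab [601. -81.  99.]
```

```bash
python3 -m pendant '[[[0,0,-0.4],[0,0,0],0],[[0,0,-0.7],[0,0,0],0],[[0,0,-0.7],[0,0,0],0],[[0,0,-0.7],[0,0,0],0],[[0,0,-0.7],[0,0,0],0],[[0,0,-0.7],[0,0,0],0],[[0,0,-0.7],[0,0,0],0],[[0,0,-0.4],[0,0,0],0],[[0,0,-0.2],[0,0,0],0],[[0,0,-0.08],[0,0,0],0]]'
python3 -m pendant '[[[0,0,0],[0,0,0],-0.3],[[0,0,0],[0,0,0],-0.5],[[0,0,0],[0,0,0],-1],[[0,0,0],[0,0,0],-1],[[0,0,0],[0,0,0],-1],[[0,0,0],[0,0,0],-1],[[0,0,0],[0,0,0],-1],[[0,0,0],[0,0,0],-1],[[0,0,0],[0,0,0],-1],[[0,0,0],[0,0,0],-1]]'
```

```text
time: 30.7
tool_pos: [429.1, -208.5, 103.2]
tcp_rot: [-3.14, -0.001, 1.371]
contact_force: [0.9, -0.5, -0.3]
grip_width: 45.7
finger_force: 0.0
time: 31.53
tool_pos: [429.2, -209.2, 104.6]
tcp_rot: [3.141, 0.0, 1.37]
contact_force: [-1.1, 1.4, 5.3]
grip_width: 11.9
finger_force: 30.0
```

```bash
python3 -m pendant '[[[0,0,0.1],[0,0,0],-1],[[0,0,0.3],[0,0,0],-1],[[0,0,0.6],[0,0,0],-1],[[0,0,0.7],[0,0,0],-1],[[0,0,0.7],[0,0,0],-1],[[0,0,0.6],[0,0,0],-1],[[0,0,0.2],[0,0,0],-1],[[0.2,0.05,0],[0,0,0.2],-1],[[0.5,0.2,0],[0,0,0.2],-1],[[0.7,0.25,0],[0,0,0.2],-1]]'
python3 -m pendant '[[[0.7,0.3,0],[0,0,0.2],-1],[[0.7,0.3,0],[0,0,0.2],-1],[[0.7,0.3,0],[0,0,0.18],-1],[[0.7,0.3,0],[0,0,0],-1],[[0.7,0.2,0],[0,0,0],-1],[[0.5,0.2,0],[0,0,0],-1],[[0.3,0.15,0],[0,0,0],-1],[[0.1,0.05,0],[0,0,0],-1],[[0,0,0],[0,0,0],-1],[[0,0,0],[0,0,0],-1]]'
python3 -c "
from h import *
print(bot.get_obs()['tool_pos'],bot.get_obs()['tcp_rot'][2]);tabs()"
```

```text
time: 32.37
tool_pos: [470.4, -193.8, 199.3]
tcp_rot: [-3.14, -0.001, 1.443]
contact_force: [0.1, -1.3, -1.3]
grip_width: 11.9
finger_force: 30.0
time: 33.2
tool_pos: [602.3, -140.2, 199.6]
tcp_rot: [-3.14, -0.0, 1.512]
contact_force: [-0.3, 0.5, -0.7]
grip_width: 12.1
finger_force: 30.0
[ 602.27077202 -140.15343684  199.58939212] 1.5122231374134687
[299, 201, 8, 14, 98] [302.3, 207.3] asTab [562.  38.  99.]
[149, 203, 8, 11, 71] [152.5, 207.8] asTab [ 456. -342.   99.]
[267, 207, 6, 13, 76] [269.6, 213.2] asTab [560. -50.  99.]
[149, 217, 18, 21, 203] [159.7, 229.8] asTab [ 540. -334.   99.]
[228, 217, 22, 18, 146] [236.1, 226.9] asTab [ 583. -145.   99.]
[291, 219, 7, 7, 34] [294.1, 221.9] asTab [607.   1.  99.]
```

```bash
python3 -m pendant '[[[0.05,0,0],[0,0,0],-1],[[0,0,0],[0,0,0],-1],[[0,0,-0.2],[0,0,0],-1],[[0,0,-0.3],[0,0,0],-1],[[0,0,-0.3],[0,0,0],-1],[[0,0,-0.2],[0,0,0],-1],[[0,0,-0.1],[0,0,0],-1],[[0,0,-0.1],[0,0,0],-1],[[0,0,0],[0,0,0],-1],[[0,0,0],[0,0,0],-1]]'
python3 -m pendant '[[[0,0,-0.05],[0,0,0],-1],[[0,0,-0.05],[0,0,0],-1],[[0,0,0],[0,0,0],-1],[[0,0,0],[0,0,0],-1],[[0,0,0],[0,0,0],-1],[[0,0,0],[0,0,0],-1],[[0,0,0],[0,0,0],-1],[[0,0,0],[0,0,0],-1],[[0,0,0],[0,0,0],-1],[[0,0,0],[0,0,0],-1]]'
```

```text
time: 34.08
tool_pos: [604.6, -140.1, 164.2]
tcp_rot: [3.141, 0.0, 1.512]
contact_force: [-0.8, 0.0, -1.9]
grip_width: 11.8
finger_force: 30.0
time: 34.92
tool_pos: [604.5, -140.1, 161.3]
tcp_rot: [3.141, 0.0, 1.512]
contact_force: [1.2, 0.1, -2.5]
grip_width: 12.0
finger_force: 30.0
```

```bash
python3 -m pendant '[[[0,0,-0.05],[0,0,0],-1],[[0,0,-0.04],[0,0,0],-1],[[0,0,0],[0,0,0],-1],[[0,0,0],[0,0,0],-1],[[0,0,0],[0,0,0],-1],[[0,0,0],[0,0,0],-1],[[0,0,0],[0,0,0],-0.4],[[0,0,0],[0,0,0],-0.2],[[0,0,0],[0,0,0],0],[[0,0,0],[0,0,0],0]]'
python3 -m pendant '[[[0,0,0],[0,0,0],0],[[0,0,0.2],[0,0,0],0],[[0,0,0.5],[0,0,0],0],[[0,0,0.7],[0,0,0],0],[[0,0,0.7],[0,0,0],0],[[0,0,0.7],[0,0,0],0],[[-0.3,-0.3,0.7],[0,0,-0.15],0],[[-0.4,-0.7,0],[0,0,-0.15],0],[[-0.4,-0.8,0],[0,0,-0.15],0],[[-0.4,-0.8,0],[0,0,-0.15],0]]'
python3 -m pendant '[[[-0.4,-0.8,0],[0,0,-0.15],0],[[-0.4,-0.8,0],[0,0,-0.15],0],[[-0.4,-0.8,0],[0,0,-0.15],0],[[-0.4,-0.8,0],[0,0,-0.15],0],[[-0.4,-0.8,0],[0,0,0],0],[[-0.4,-0.8,0],[0,0,0],0],[[-0.3,-0.8,0],[0,0,0],0],[[0,-0.5,0],[0,0,0],0],[[0,0,0],[0,0,0],0],[[0,0,0],[0,0,0],0]]'
python3 - <<'E'
from h import *
print(bot.get_obs()["tool_pos"],bot.get_obs()["tcp_rot"]);
c=cam("wrist");im=bot.capture("wrist");np.savez("w6.npz",K=c[0],d=c[1],T=c[2]);cv2.imwrite("pics/w6.png",im)
sc=tabs()
cv2.imwrite("pics/w6b.png",np.hstack([im,cv2.resize(bot.capture("side")[120:260,200:320],(240,280))[:280].repeat(1,0) if 0 else cv2.copyMakeBorder(cv2.resize(bot.capture("side")[130:260,210:320],(240,284)),0,136,0,0,0)]))
E
```

```text
time: 35.75
tool_pos: [604.6, -140.1, 158.6]
tcp_rot: [3.141, 0.0, 1.512]
contact_force: [-0.2, -0.3, 0.4]
grip_width: 34.2
finger_force: 0.0
time: 36.58
tool_pos: [559.3, -218.6, 264.8]
tcp_rot: [3.14, 0.001, 1.44]
contact_force: [-0.8, -0.5, -0.7]
grip_width: 45.9
finger_force: 0.0
time: 37.42
tool_pos: [478.3, -401.5, 263.6]
tcp_rot: [3.141, -0.0, 1.367]
contact_force: [0.9, 0.4, -0.2]
grip_width: 45.9
finger_force: 0.0
[ 478.28432263 -401.4718207   263.64321708] [ 3.14137177e+00 -2.80538580e-04  1.36661311e+00]
[149, 203, 8, 12, 72] [152.6, 208.4] asTab [ 458. -342.   99.]
[299, 202, 7, 13, 87] [302.0, 207.7] asTab [564.  37.  99.]
[266, 206, 8, 14, 91] [269.4, 212.2] asTab [556. -50.  99.]
[233, 211, 9, 14, 102] [237.6, 217.2] asTab [ 551. -133.   99.]
[148, 217, 19, 21, 205] [159.6, 230.0] asTab [ 541. -334.   99.]
```

View pics/w6b.png

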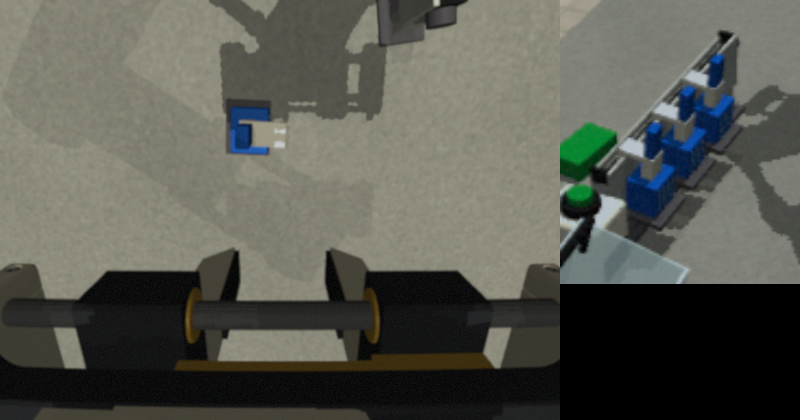

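Three cassettes hang on the rail. D lies square to the tool's present yaw, with its bridge end at (286,124)–(286,149).

```bash
python3 -c "
from h import *
c=load('w6.npz');print(cas(c,(286,124),(286,149)),onz(c,(243,130),118))"
```

```text
('end', array([ 491.2, -350.9,   80. ]), 'wid', np.float64(24.1), 'yaw', np.float64(-0.2), 'tab', array([ 454. , -343.3,   80. ])) [ 456.49858945 -333.99992754  118.        ]
```

```bash
python3 -m pendant '[[[-0.2,0.5,0],[0,0,0],0],[[-0.2,0.6,0],[0,0,0],0],[[-0.2,0.6,0],[0,0,0],0],[[-0.13,0.3,0],[0,0,0],0],[[0,0,-0.4],[0,0,0],0],[[0,0,-0.7],[0,0,0],0],[[0,0,-0.7],[0,0,0],0],[[0,0,-0.7],[0,0,0],0],[[0,0,-0.7],[0,0,0],0],[[0,0,-0.7],[0,0,0],0]]'
python3 -m pendant '[[[0,0,-0.7],[0,0,0],0],[[0,0,-0.4],[0,0,0],0],[[0,0,-0.2],[0,0,0],0],[[0,0,-0.1],[0,0,0],0],[[0,0,0],[0,0,0],-0.3],[[0,0,0],[0,0,0],-0.5],[[0,0,0],[0,0,0],-1],[[0,0,0],[0,0,0],-1],[[0,0,0],[0,0,0],-1],[[0,0,0],[0,0,0],-1]]'
python3 -m pendant '[[[0,0,0],[0,0,0],-1],[[0,0,0],[0,0,0],-1],[[0,0,0],[0,0,0],-1],[[0,0,0],[0,0,0],-1],[[0,0,0],[0,0,0],-1],[[0,0,0],[0,0,0],-1],[[0,0,0],[0,0,0],-1],[[0,0,0],[0,0,0],-1],[[0,0,0],[0,0,0],-1],[[0,0,0],[0,0,0],-1]]'
```

```text
time: 38.4
tool_pos: [457.1, -339.9, 146.1]
tcp_rot: [3.141, 0.0, 1.37]
contact_force: [-0.7, -0.1, 0.1]
grip_width: 45.8
finger_force: 0.0
time: 39.23
tool_pos: [456.7, -341.2, 105.0]
tcp_rot: [3.141, 0.0, 1.368]
contact_force: [-2.5, -0.8, -0.4]
grip_width: 11.7
finger_force: 30.0
time: 40.07
tool_pos: [456.7, -341.2, 104.8]
tcp_rot: [3.141, 0.0, 1.368]
contact_force: [-0.8, 0.6, 5.4]
grip_width: 11.9
finger_force: 30.0
```

```bash
python3 -m pendant '[[[0,0,0.1],[0,0,0],-1],[[0,0,0.3],[0,0,0],-1],[[0,0,0.6],[0,0,0],-1],[[0,0,0.7],[0,0,0],-1],[[0,0,0.7],[0,0,0],-1],[[0,0,0.6],[0,0,0],-1],[[0,0,0.2],[0,0,0],-1],[[0.2,0.2,0],[0,0,0.2],-1],[[0.5,0.4,0],[0,0,0.2],-1],[[0.5,0.5,0],[0,0,0.2],-1]]'
python3 -m pendant '[[[0.6,0.5,0],[0,0,0.2],-1],[[0.6,0.5,0],[0,0,0.2],-1],[[0.6,0.5,0],[0,0,0.2],-1],[[0.6,0.5,0],[0,0,0],-1],[[0.5,0.4,0],[0,0,0],-1],[[0.4,0.3,0],[0,0,0],-1],[[0.2,0.2,0],[0,0,0],-1],[[0,0.1,0],[0,0,0],-1],[[0,0,0],[0,0,0],-1],[[0,0,0],[0,0,0],-1]]'
python3 -m pendant '[[[0,0,0],[0,0,0],-1],[[0,0,0],[0,0,0],-1],[[0,0,0],[0,0,0],-1],[[0,0,0],[0,0,0],-1],[[0,0,0],[0,0,0],-1],[[0,0,0],[0,0,0],-1],[[0,0,0],[0,0,0],-1],[[0,0,0],[0,0,0],-1],[[0,0,0],[0,0,0],-1],[[0,0,0],[0,0,0],-1]]'
```

```text
time: 40.9
tool_pos: [492.5, -307.7, 199.3]
tcp_rot: [-3.14, -0.001, 1.44]
contact_force: [0.1, 0.3, -1.4]
grip_width: 11.9
finger_force: 30.0
time: 41.73
tool_pos: [596.9, -218.2, 200.0]
tcp_rot: [-3.14, -0.0, 1.512]
contact_force: [-1.5, 0.2, -1.1]
grip_width: 12.0
finger_force: 30.0
time: 42.57
tool_pos: [597.6, -218.1, 200.5]
tcp_rot: [3.142, 0.0, 1.512]
contact_force: [-0.4, 0.8, -1.4]
grip_width: 11.8
finger_force: 30.0
```

```bash
python3 -m pendant '[[[0.08,0,0],[0,0,0],-1],[[0,0,0],[0,0,0],-1],[[0,0,-0.2],[0,0,0],-1],[[0,0,-0.3],[0,0,0],-1],[[0,0,-0.3],[0,0,0],-1],[[0,0,-0.2],[0,0,0],-1],[[0,0,-0.1],[0,0,0],-1],[[0,0,-0.1],[0,0,0],-1],[[0,0,0],[0,0,0],-1],[[0,0,0],[0,0,0],-1]]'
python3 -m pendant '[[[0,0,-0.05],[0,0,0],-1],[[0,0,-0.05],[0,0,0],-1],[[0,0,0],[0,0,0],-1],[[0,0,0],[0,0,0],-1],[[0,0,0],[0,0,0],-1],[[0,0,0],[0,0,0],-1],[[0,0,0],[0,0,0],-1],[[0,0,0],[0,0,0],-1],[[0,0,0],[0,0,0],-1],[[0,0,0],[0,0,0],-1]]'
```

```text
time: 43.4
tool_pos: [600.1, -218.2, 164.6]
tcp_rot: [3.141, 0.0, 1.512]
contact_force: [-0.3, 0.3, -1.4]
grip_width: 12.1
finger_force: 30.0
time: 44.23
tool_pos: [600.0, -218.1, 161.6]
tcp_rot: [3.141, 0.0, 1.512]
contact_force: [0.6, -0.3, -1.0]
grip_width: 11.6
finger_force: 30.0
```

```bash
python3 -m pendant '[[[0,0,-0.05],[0,0,0],-1],[[0,0,-0.04],[0,0,0],-1],[[0,0,0],[0,0,0],-1],[[0,0,0],[0,0,0],-1],[[0,0,0],[0,0,0],-1],[[0,0,0],[0,0,0],-1],[[0,0,0],[0,0,0],-0.4],[[0,0,0],[0,0,0],-0.2],[[0,0,0],[0,0,0],0],[[0,0,0],[0,0,0],0]]'
python3 -m pendant '[[[0,0,0],[0,0,0],0],[[0,0,0.2],[0,0,0],0],[[0,0,0.5],[0,0,0],0],[[0,0,0.7],[0,0,0],0],[[0,0,0.7],[0,0,0],0],[[0,0,0.7],[0,0,0],0],[[-0.1,0.3,0.7],[0,0,0.05],0],[[-0.2,0.6,0.7],[0,0,0.05],0],[[-0.2,0.8,0.5],[0,0,0.05],0],[[-0.2,0.8,0.3],[0,0,0.05],0]]'
python3 -m pendant '[[[-0.2,0.8,0],[0,0,0.05],0],[[-0.2,0.8,0],[0,0,0.05],0],[[-0.2,0.8,0],[0,0,0.05],0],[[-0.2,0.8,0],[0,0,0.05],0],[[-0.2,0.8,0],[0,0,0.05],0],[[-0.2,0.8,0],[0,0,0.05],0],[[-0.2,0.8,0],[0,0,0.05],0],[[-0.2,0.8,0],[0,0,0.05],0],[[-0.2,0.8,0],[0,0,0.05],0],[[-0.2,0.8,0],[0,0,0.05],0]]'
python3 -m pendant '[[[0,0.8,0],[0,0,0.05],0],[[0,0.7,0],[0,0,0],0],[[0,0.4,0],[0,0,0],0],[[0,0.2,0],[0,0,0],0],[[0,0,0],[0,0,0],0],[[0,0,0],[0,0,0],0],[[0,0,0],[0,0,0],0],[[0,0,0],[0,0,0],0],[[0,0,0],[0,0,0],0],[[0,0,0],[0,0,0],0]]'
python3 - <<'E'
from h import *
print(bot.get_obs()["tool_pos"],bot.get_obs()["tcp_rot"]);
c=cam("wrist");im=bot.capture("wrist");np.savez("w7.npz",K=c[0],d=c[1],T=c[2]);cv2.imwrite("pics/w7.png",im)
sc=tabs();cv2.imwrite("pics/s7.png",sc)
cv2.imwrite("pics/w7b.png",np.hstack([cv2.resize(im,(450,338)),cv2.resize(sc[150:280,140:275],(350,338))]))
E
```

```text
time: 45.07
tool_pos: [600.1, -218.1, 158.9]
tcp_rot: [3.141, 0.0, 1.512]
contact_force: [0.3, 0.6, 0.4]
grip_width: 34.1
finger_force: 0.0
time: 45.9
tool_pos: [579.2, -142.8, 311.6]
tcp_rot: [3.138, 0.001, 1.535]
contact_force: [-0.0, 0.7, -0.5]
grip_width: 46.1
finger_force: 0.0
time: 46.73
tool_pos: [518.6, 98.0, 309.5]
tcp_rot: [3.141, -0.0, 1.596]
contact_force: [-0.1, -0.4, 0.7]
grip_width: 46.0
finger_force: 0.0
time: 47.57
tool_pos: [519.1, 159.3, 308.9]
tcp_rot: [3.141, 0.0, 1.601]
contact_force: [0.2, -0.6, -0.3]
grip_width: 46.0
finger_force: 0.0
[519.12413377 159.29887038 308.8787383 ] [3.14149045e+00 1.28338358e-04 1.60107031e+00]
[299, 201, 8, 14, 89] [302.1, 207.6] asTab [563.  37.  99.]
[266, 207, 8, 13, 85] [269.6, 212.6] asTab [558. -50.  99.]
[234, 212, 7, 13, 79] [237.4, 217.8] asTab [ 553. -134.   99.]
[203, 217, 8, 14, 82] [206.7, 223.0] asTab [ 549. -214.   99.]
```

View pics/w7b.png

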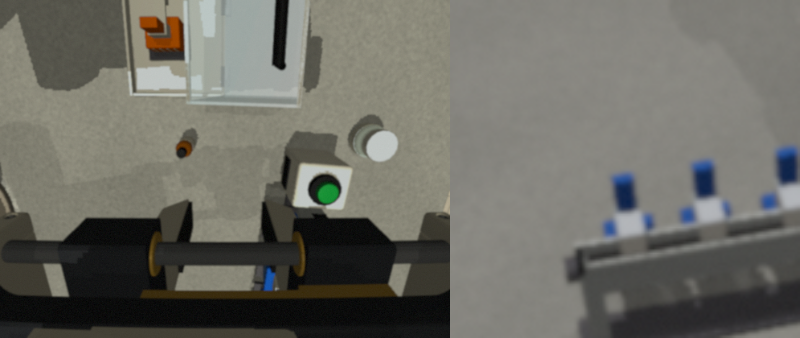

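All four hang on the rail. The handle bar shows in the wrist view, its near end at about (348,83) in the full image. I'll triangulate it against the scene view.

Run:
```python
from h import *
np.set_printoptions(suppress=True,precision=1)
w=load("w7.npz");c=cam("scene");s=cam("side")
im=cv2.imread("pics/w7.png");g=cv2.cvtColor(im,cv2.COLOR_BGR2GRAY);m=cv2.inRange(g[0:110,310:390],0,50)
for r in(10,30,50,70,80,84,88):
    x=np.where(m[r])[0]; print(r,x.min()+310 if len(x) else None,x.max()+310 if len(x) else None)
S=lambda x,y:(135+x/2.66,140+y/2.66);D=lambda x,y:(160+x/2.35,130+y/2.35)
print(tri(w,(349,80),c,S(668,38)),tri(w,(349,80),s,D(152,240)))
for z in(222,226,230): print(z,onz(w,(349,80),z),onz(w,(348,20),z))
print("far end scene",[onz(c,S(748,22),z) for z in(222,226,230)])
print("cov front edge",onz(w,(158/.8036*1,95/.8036),170))
```

```text
10 343 357
30 342 356
50 341 354
70 340 353
80 341 354
84 346 353
88 None None
(array([557.2, 259.2, 230.1]), np.float64(0.5534820587815297)) (array([556.2, 258.6, 227.1]), np.float64(3.0752118441364513))
222 [558.6 259.5 222. ] [554.9 295.  222. ]
226 [557.8 259.3 226. ] [554.2 294.1 226. ]
230 [557.1 259.  230. ] [553.5 293.2 230. ]
far end scene [array([546.4, 353.3, 222. ]), array([550.8, 350.3, 226. ]), array([555.1, 347.3, 230. ])]
cov front edge [444.6 229.3 170. ]
```

```bash
python3 -m pendant '[[[0.1,0.4,0],[0,0,0],0],[[0.2,0.7,0],[0,0,0],0],[[0.2,0.8,0],[0,0,0],0],[[0.2,0.8,0],[0,0,0],0],[[0.2,0.8,0],[0,0,0],0],[[0.2,0.8,0],[0,0,0],0],[[0.1,0.4,0],[0,0,0],0],[[0,0.1,0],[0,0,0],0],[[0,0,0],[0,0,0],0],[[0,0,0],[0,0,0],0]]'
python3 -m pendant '[[[0,0,-0.3],[0,0,0],0],[[0,0,-0.5],[0,0,0],0],[[0,0,-0.5],[0,0,0],0],[[0,0,-0.4],[0,0,0],0],[[0,0,-0.4],[0,0,0],0],[[0,0,-0.2],[0,0,0],0],[[0,0,-0.1],[0,0,0],0],[[0,0,-0.1],[0,0,0],0],[[0,0,0],[0,0,0],0],[[0,0,0],[0,0,0],0]]'
python3 -m pendant '[[[0,0,0],[0,0,0],-0.3],[[0,0,0],[0,0,0],-0.5],[[0,0,0],[0,0,0],-0.7],[[0,0,0],[0,0,0],-1],[[0,0,0],[0,0,0],-1],[[0,0,0],[0,0,0],-1],[[0,0,0],[0,0,0],-1],[[0,0,0],[0,0,0],-1],[[0,0,0],[0,0,0],-1],[[0,0,0],[0,0,0],-1]]'
```

```text
time: 48.5
tool_pos: [554.8, 303.8, 308.6]
tcp_rot: [-3.141, 0.001, 1.602]
contact_force: [0.0, -0.3, -0.1]
grip_width: 45.5
finger_force: 0.0
time: 49.33
tool_pos: [555.2, 303.9, 234.4]
tcp_rot: [3.141, -0.0, 1.602]
contact_force: [-0.1, 0.2, -0.7]
grip_width: 46.0
finger_force: 0.0
time: 50.17
tool_pos: [555.0, 303.9, 233.9]
tcp_rot: [3.142, -0.0, 1.602]
contact_force: [0.5, 0.6, 0.9]
grip_width: 9.0
finger_force: 30.0
```

```bash
python3 -m pendant '[[[-0.306,-0.009,0.048],[0,0,0],-1],[[-0.306,-0.009,0.048],[0,0,0],-1],[[-0.306,-0.009,0.048],[0,0,0],-1],[[-0.309,-0.009,0.008],[0,0,0],-1],[[-0.309,-0.009,0.008],[0,0,0],-1],[[-0.309,-0.009,0.008],[0,0,0],-1],[[-0.308,-0.009,-0.033],[0,0,0],-1],[[-0.308,-0.009,-0.033],[0,0,0],-1],[[-0.308,-0.009,-0.033],[0,0,0],-1],[[0,0,0],[0,0,0],-1]]'
```

```text
time: 51.0
tool_pos: [469.2, 302.2, 235.5]
tcp_rot: [-3.139, -0.001, 1.603]
contact_force: [-0.4, 4.6, -3.7]
grip_width: 8.6
finger_force: 30.0
```

```bash
python3 -m pendant '[[[-0.3,-0.009,-0.073],[0,0,0],-1],[[-0.3,-0.009,-0.073],[0,0,0],-1],[[-0.3,-0.009,-0.073],[0,0,0],-1],[[-0.288,-0.009,-0.113],[0,0,0],-1],[[-0.288,-0.009,-0.113],[0,0,0],-1],[[-0.288,-0.009,-0.113],[0,0,0],-1],[[-0.271,-0.008,-0.15],[0,0,0],-1],[[-0.271,-0.008,-0.15],[0,0,0],-1],[[-0.271,-0.008,-0.15],[0,0,0],-1],[[0,0,0],[0,0,0],-1]]'
```

```text
time: 51.83
tool_pos: [393.0, 300.7, 205.1]
tcp_rot: [3.141, -0.003, 1.603]
contact_force: [2.8, 10.0, -9.1]
grip_width: 8.8
finger_force: 29.9
```

```bash
python3 -m pendant '[[[-0.248,0.02,-0.2],[0,0,0],-1],[[-0.248,0.02,-0.2],[0,0,0],-1],[[-0.248,0.02,-0.2],[0,0,0],-1],[[-0.222,0,-0.22],[0,0,0],-1],[[-0.222,0,-0.22],[0,0,0],-1],[[-0.222,0,-0.22],[0,0,0],-1],[[0,0,0],[0,0,0],-1],[[0,0,0],[0,0,0],-1],[[0,0,0],[0,0,0],-1],[[0,0,0],[0,0,0],-1]]'
```

```text
time: 52.67
tool_pos: [351.6, 300.2, 167.3]
tcp_rot: [-3.139, 0.002, 1.602]
contact_force: [-3.5, -4.7, -2.3]
grip_width: 8.9
finger_force: 30.0
```

```bash
python3 -m pendant '[[[-0.191,0,-0.243],[0,0,0],-1],[[-0.191,0,-0.243],[0,0,0],-1],[[-0.191,0,-0.243],[0,0,0],-1],[[-0.16,0,-0.26],[0,0,0],-1],[[-0.16,0,-0.26],[0,0,0],-1],[[-0.08,0,-0.13],[0,0,0],-1],[[0,0,0],[0,0,0],-1],[[0,0,0],[0,0,0],-1],[[0,0,0],[0,0,0],-1],[[0,0,0],[0,0,0],-1]]'
```

```text
time: 53.5
tool_pos: [323.8, 300.2, 126.3]
tcp_rot: [3.141, 0.001, 1.602]
contact_force: [2.3, -6.8, -5.4]
grip_width: 9.2
finger_force: 30.1
```

```bash
python3 -m pendant '[[[-0.04,0,-0.07],[0,0,0],-1],[[-0.04,0,-0.07],[0,0,0],-1],[[0,0,0],[0,0,0],-1],[[0,0,0],[0,0,0],-1],[[0,0,0],[0,0,0],-1],[[0,0,0],[0,0,0],-1],[[0,0,0],[0,0,0],-1],[[0,0,0],[0,0,0],-1],[[0,0,0],[0,0,0],-1],[[0,0,0],[0,0,0],-1]]'
python3 -m pendant '[[[-0.03,0,-0.05],[0,0,0],-1],[[0,0,-0.03],[0,0,0],-1],[[0,0,0],[0,0,0],-1],[[0,0,0],[0,0,0],-1],[[0,0,0],[0,0,0],-1],[[0,0,0],[0,0,0],-1],[[0,0,0],[0,0,0],-1],[[0,0,0],[0,0,0],-1],[[0,0,0],[0,0,0],-1],[[0,0,0],[0,0,0],-1]]'
python3 - <<'E'
from h import *
b=bot.capture("side")
cv2.imwrite("pics/s8.png",cv2.resize(b[200:400,190:420],(800,696))[:600])
E
```

```text
time: 54.33
tool_pos: [322.3, 300.4, 123.2]
tcp_rot: [3.139, 0.001, 1.602]
contact_force: [2.1, -9.4, 6.2]
grip_width: 9.5
finger_force: 30.0
time: 55.17
tool_pos: [322.3, 300.5, 122.9]
tcp_rot: [3.136, -0.0, 1.603]
contact_force: [0.8, -14.0, 26.3]
grip_width: 8.9
finger_force: 29.9
```

View pics/s8.png

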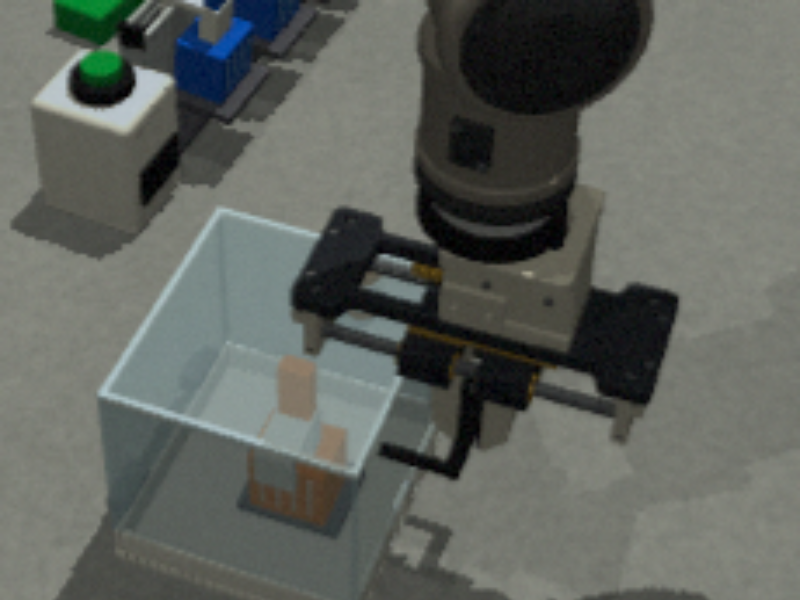

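The cover sits closed on the tray over the orange cassette, with a hard stop felt at 26 N. Now I'll release it gently and leave.

```bash
python3 -m pendant '[[[0,0,0],[0,0,0],-0.7],[[0,0,0],[0,0,0],-0.6],[[0,0,0],[0,0,0],-0.5],[[0,0,0],[0,0,0],-0.45],[[0,0,0],[0,0,0],-0.45],[[0,0,0],[0,0,0],-0.45],[[0,0,0.1],[0,0,0],-0.45],[[0,0,0.2],[0,0,0],-0.45],[[0,0,0.4],[0,0,0],-0.45],[[0,0,0.5],[0,0,0],-0.45]]'
python3 -m pendant '[[[0,0,0.7],[0,0,0],-0.45],[[0,0,0.8],[0,0,0],-0.45],[[0,0,0.8],[0,0,0],-0.45],[[0,0,0.8],[0,0,0],-0.45],[[0,0,0.8],[0,0,0],-0.45],[[0.3,0,0.5],[0,0,0],-1],[[0.6,-0.4,0],[0,0,0],-1],[[0.8,-0.5,0],[0,0,0],-1],[[0.8,-0.5,0],[0,0,0],-1],[[0.8,-0.5,0],[0,0,0],-1]]'
python3 -m pendant '[[[0.8,-0.5,0],[0,0,0],-1],[[0.8,-0.5,0],[0,0,0],-1],[[0.8,-0.5,0],[0,0,0],-1],[[0.8,-0.5,0],[0,0,0],-1],[[0.8,-0.5,0],[0,0,0],-1],[[0.8,-0.5,0],[0,0,0],-1],[[0.8,-0.5,0],[0,0,0],-1],[[0.4,-0.3,0],[0,0,0],-1],[[0,0,0],[0,0,0],-1],[[0,0,0],[0,0,0],-1]]'
python3 - <<'E'
from h import *
np.set_printoptions(suppress=True,precision=1)
o=bot.get_obs();print(o["tool_pos"],o["tcp_rot"])
a=bot.capture("scene");b=bot.capture("side");w=bot.capture("wrist")
for n,im in(("scene",a),("side",b),("wrist",w)):
    cv2.imwrite(f"pics/{n}9.png",im);print(n,[x for x in blobs(im,(40,80,40),(85,255,255))[1]])
E
```

```text
time: 56.05
tool_pos: [319.4, 300.7, 156.1]
tcp_rot: [-3.14, 0.001, 1.602]
contact_force: [-0.5, 0.9, 0.5]
grip_width: 25.3
finger_force: 0.0
time: 56.88
tool_pos: [419.6, 243.3, 288.7]
tcp_rot: [3.141, -0.0, 1.603]
contact_force: [1.1, 0.4, 0.0]
grip_width: 0.7
finger_force: 0.0
time: 57.72
tool_pos: [598.8, 129.6, 287.7]
tcp_rot: [-3.141, -0.0, 1.601]
contact_force: [-0.7, 0.3, -0.1]
grip_width: 0.5
finger_force: 0.0
[598.8 129.6 287.7] [-3.1 -0.   1.6]
scene [([333, 221, 13, 11, 108], [339.2, 225.9]), ([259, 289, 36, 24, 737], [276.2, 300.6])]
side [([205, 186, 31, 27, 488], [219.8, 198.7]), ([213, 214, 13, 11, 108], [218.6, 218.9])]
wrist [([327, 205, 31, 31, 758], [341.9, 220.1]), ([398, 294, 13, 6, 56], [403.8, 296.6]), ([399, 328, 7, 18, 59], [401.9, 335.5])]
```

```bash
python3 -c "
from h import *
print([onz(cam('wrist'),(341.9,220.1),z).round(1) for z in (112,115)])"
python3 -m pendant '[[[0.35,-0.15,0],[0,0,0],-1],[[0.35,-0.15,0],[0,0,0],-1],[[0.35,-0.15,0],[0,0,0],-1],[[0.35,-0.15,0],[0,0,0],-1],[[0.35,-0.15,0],[0,0,0],-1],[[0.35,-0.15,0],[0,0,0],-1],[[0,0,-0.5],[0,0,0],-1],[[0,0,-0.7],[0,0,0],-1],[[0,0,-0.8],[0,0,0],-1],[[0,0,-0.8],[0,0,0],-1]]'
python3 -m pendant '[[[0,0,-0.8],[0,0,0],-1],[[0,0,-0.7],[0,0,0],-1],[[0,0,-0.4],[0,0,0],-1],[[0,0,-0.2],[0,0,0],-1],[[0,0,0],[0,0,0],-1],[[0,0,0],[0,0,0],-1],[[0,0,0],[0,0,0],-1],[[0,0,0],[0,0,0],-1],[[0,0,0],[0,0,0],-1],[[0,0,0],[0,0,0],-1]]'
```

```text
[array([659.7, 101. , 112. ]), array([659. , 102.1, 115. ])]
time: 58.7
tool_pos: [661.3, 104.0, 203.9]
tcp_rot: [3.14, -0.0, 1.603]
contact_force: [-0.0, 0.7, -0.5]
grip_width: 0.4
finger_force: 0.0
time: 59.53
tool_pos: [662.1, 102.9, 141.6]
tcp_rot: [3.14, 0.0, 1.602]
contact_force: [-0.2, -0.4, 0.0]
grip_width: 0.3
finger_force: 0.0
```

```bash
python3 -m pendant '[[[-0.05,-0.03,-0.1],[0,0,0],-1],[[0,0,-0.1],[0,0,0],-1],[[0,0,-0.1],[0,0,0],-1],[[0,0,-0.1],[0,0,0],-1],[[0,0,0],[0,0,0],-1],[[0,0,0],[0,0,0],-1],[[0,0,0],[0,0,0],-1],[[0,0,0],[0,0,0],-1],[[0,0,0],[0,0,0],-1],[[0,0,0],[0,0,0],-1]]'
python3 -m pendant '[[[0,0,-0.07],[0,0,0],-1],[[0,0,-0.07],[0,0,0],-1],[[0,0,0],[0,0,0],-1],[[0,0,0],[0,0,0],-1],[[0,0,0],[0,0,0],-1],[[0,0,0],[0,0,0],-1],[[0,0,0],[0,0,0],-1],[[0,0,0],[0,0,0],-1],[[0,0,0],[0,0,0],-1],[[0,0,0],[0,0,0],-1]]'
```

```text
time: 60.37
tool_pos: [660.9, 102.0, 132.9]
tcp_rot: [3.138, 0.0, 1.602]
contact_force: [-7.4, -1.0, 22.2]
grip_width: 0.6
finger_force: 11.0
time: 61.2
tool_pos: [661.0, 102.0, 132.5]
tcp_rot: [3.135, 0.0, 1.602]
contact_force: [-14.5, -2.0, 41.4]
grip_width: 0.6
finger_force: 20.5
```

Hard contact came sooner than expected, so I'll back off in small steps and read force against height.

```bash
python3 -m pendant '[[[0,0,0.1],[0,0,0],-1],[[0,0,0],[0,0,0],-1],[[0,0,0],[0,0,0],-1],[[0,0,0],[0,0,0],-1],[[0,0,0],[0,0,0],-1],[[0,0,0],[0,0,0],-1],[[0,0,0],[0,0,0],-1],[[0,0,0],[0,0,0],-1],[[0,0,0],[0,0,0],-1],[[0,0,0],[0,0,0],-1]]'
python3 - <<'E'
from h import *
np.set_printoptions(suppress=True,precision=1)
b=bot.capture("side");a=bot.capture("scene")
print([x for x in blobs(b,(40,80,40),(85,255,255),20)[1]],[x for x in blobs(a,(40,80,40),(85,255,255),20)[1]])
cv2.imwrite("pics/p10.png",np.hstack([cv2.resize(b[130:270,170:300],(400,430),interpolation=cv2.INTER_CUBIC),cv2.resize(a[150:280,290:410],(400,430),interpolation=cv2.INTER_CUBIC)]))
E
python3 -m pendant '[[[0,0,0.07],[0,0,0],-1],[[0,0,0],[0,0,0],-1],[[0,0,0],[0,0,0],-1],[[0,0,0],[0,0,0],-1],[[0,0,0],[0,0,0],-1],[[0,0,0],[0,0,0],-1],[[0,0,0],[0,0,0],-1],[[0,0,0],[0,0,0],-1],[[0,0,0],[0,0,0],-1],[[0,0,0],[0,0,0],-1]]'
```

```text
time: 62.03
tool_pos: [660.9, 102.0, 132.8]
tcp_rot: [3.137, 0.0, 1.602]
contact_force: [-10.6, -1.2, 27.4]
grip_width: 0.4
finger_force: 13.7
[([213, 218, 12, 7, 44], [219.2, 221.7])] [([259, 289, 36, 24, 736], [276.2, 300.6])]
time: 62.97
tool_pos: [660.8, 102.0, 133.0]
tcp_rot: [3.138, 0.0, 1.602]
contact_force: [-5.3, -0.8, 18.2]
grip_width: 0.5
finger_force: 9.0
```

View pics/p10.png

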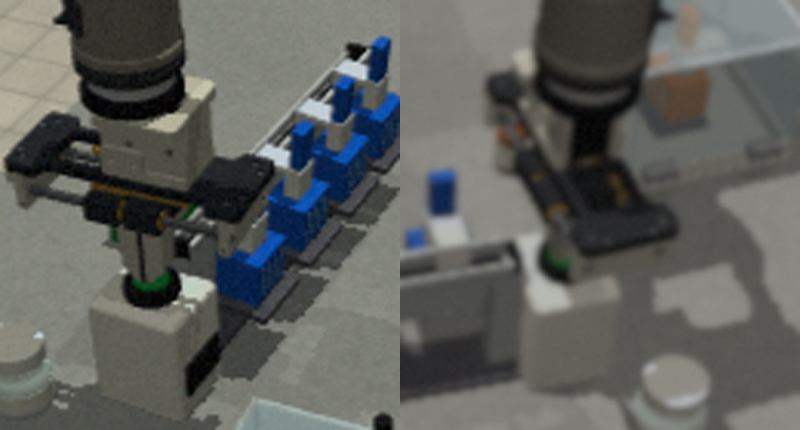

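```bash
for i in 1; do python3 -m pendant '[[[0,0,0.06],[0,0,0],-1],[[0,0,0],[0,0,0],-1],[[0,0,0],[0,0,0],-1],[[0,0,0],[0,0,0],-1],[[0,0,0],[0,0,0],-1],[[0,0,0],[0,0,0],-1],[[0,0,0],[0,0,0],-1],[[0,0,0],[0,0,0],-1],[[0,0,0],[0,0,0],-1],[[0,0,0],[0,0,0],-1]]'
python3 -m pendant '[[[0,0,0.06],[0,0,0],-1],[[0,0,0],[0,0,0],-1],[[0,0,0],[0,0,0],-1],[[0,0,0],[0,0,0],-1],[[0,0,0],[0,0,0],-1],[[0,0,0],[0,0,0],-1],[[0,0,0],[0,0,0],-1],[[0,0,0],[0,0,0],-1],[[0,0,0],[0,0,0],-1],[[0,0,0],[0,0,0],-1]]'
python3 -m pendant '[[[0,0,0.06],[0,0,0],-1],[[0,0,0],[0,0,0],-1],[[0,0,0],[0,0,0],-1],[[0,0,0],[0,0,0],-1],[[0,0,0],[0,0,0],-1],[[0,0,0],[0,0,0],-1],[[0,0,0],[0,0,0],-1],[[0,0,0],[0,0,0],-1],[[0,0,0],[0,0,0],-1],[[0,0,0],[0,0,0],-1]]'; done
```

```text
time: 63.8
tool_pos: [660.8, 102.0, 133.2]
tcp_rot: [3.139, 0.0, 1.602]
contact_force: [-2.0, -0.5, 9.4]
grip_width: 0.2
finger_force: 5.0
time: 64.63
tool_pos: [660.7, 102.0, 133.6]
tcp_rot: [3.141, 0.0, 1.602]
contact_force: [3.5, -0.8, 5.0]
grip_width: 0.7
finger_force: 2.3
time: 65.47
tool_pos: [660.3, 102.0, 135.2]
tcp_rot: [-3.142, 0.0, 1.602]
contact_force: [2.5, -0.5, 4.4]
grip_width: 0.7
finger_force: 1.9
```

Below 133.4 mm it is rigid and above that there is a soft 5 N spring, so the button was fully down. Now I'll retreat clear and check the final state.

```bash
python3 -m pendant '[[[0,0,0.1],[0,0,0],-1],[[0,0,0.2],[0,0,0],-1],[[0,0,0.5],[0,0,0],-1],[[0,0,0.8],[0,0,0],-1],[[0,0,0.8],[0,0,0],-1],[[0,0,0.8],[0,0,0],-1],[[0,0,0.8],[0,0,0],-1],[[0,0,0.5],[0,0,0],-1],[[0,0,0],[0,0,0],-1],[[0,0,0],[0,0,0],-1]]'
python3 -m pendant '[[[-0.5,0,0],[0,0,0],-1],[[-0.8,0,0],[0,0,0],-1],[[-0.8,0,0],[0,0,0],-1],[[-0.8,0,0],[0,0,0],-1],[[-0.8,0,0],[0,0,0],-1],[[-0.5,0,0],[0,0,0],-1],[[0,0,0],[0,0,0],-1],[[0,0,0],[0,0,0],-1],[[0,0,0],[0,0,0],-1],[[0,0,0],[0,0,0],-1]]'
python3 - <<'E'
from h import *
a=tabs();b=bot.capture("side")
cv2.imwrite("pics/f.png",np.hstack([cv2.resize(a[130:310,180:440],(430,298)),cv2.resize(b[120:390,160:400],(370,416))[118:]]))
print(blobs(a,(40,80,40),(85,255,255))[1])
E
```

```text
time: 66.3
tool_pos: [659.9, 102.2, 270.1]
tcp_rot: [-3.141, -0.0, 1.602]
contact_force: [0.2, -1.0, -0.5]
grip_width: 0.5
finger_force: 0.0
time: 67.13
tool_pos: [534.9, 102.0, 269.3]
tcp_rot: [-3.141, 0.0, 1.602]
contact_force: [-0.5, -0.4, -0.2]
grip_width: 0.5
finger_force: 0.0
[299, 202, 7, 13, 87] [302.0, 207.7] asTab [564.  37.  99.]
[266, 207, 8, 13, 82] [269.5, 212.7] asTab [558. -50.  99.]
[234, 212, 7, 13, 78] [237.5, 217.8] asTab [ 553. -134.   99.]
[203, 217, 8, 13, 81] [206.7, 223.0] asTab [ 549. -214.   99.]
[292, 219, 6, 6, 27] [294.1, 221.9] asTab [607.   1.  99.]
[([333, 221, 13, 11, 110], [339.2, 225.9]), ([259, 289, 36, 24, 737], [276.2, 300.5])]
```

View pics/f.png

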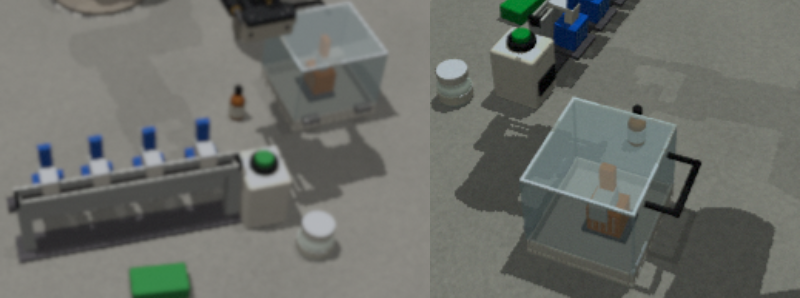

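The final picture shows four blue cassettes on the rail, the cover closed over the upright orange cassette, and the bottle, jar and slide box where they were.

```bash
python3 -c "
from plant import bot
print(bot.close_job())"
```

```text
the job is handed in; nothing more can be done
None
```

The job is handed in at about 67 s: the orange cassette stands upright in the tray under the closed cover, all four blue cassettes hang on the rail, the start button was pressed to its hard stop last (peak force about 41 N at the fingertips), and the bottle, jar and slide box look unmoved; the hand-in returned no verdict.

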